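# Put the finish samples away and zero the tally dial

### The job

The review at the study desk is over: lift every sample plate that is hanging on the stand off its hook and slide it upright, all the way down, into a free slot of the oak case. Only when all of them are in the case, turn the knob of the tally dial anticlockwise, fully back to its zero stop. Leave the mug, the plant and the books where they are.

Things in the scene. Friction and masses are not known exactly. Their poses are not given: they have to be found in the camera images.
- stand: Dark steel stand fixed to the desk, 130 x 150 mm base, oak crossbar along its y (top at 118 mm). Origin: centre of underside. Four flat brass hooks, 12 mm wide, 5 thick, upper face at 120 mm, run out level at y = -43 and +43 mm, to -x and to +x; each ends at x = -71 or +71 mm in a lip 5 mm thick that rises 7 mm above the hook. Plates hang at about x = -50 or +50 mm.
- case: Brown oak storage case, loose, 0.85 kg, 118 (x) x 150 (y) x 66 mm high. Origin: centre of underside, z up. Four upright slots open at the top, at x = -27 or +27, y = -36.5 or +36.5 mm; each 15 mm (x) by 61 mm (y), 60 mm deep, mouth chamfered 3 mm; slot floors 6 mm above the underside. Any plate fits any slot, either way round.
- tally: White square tally dial, fixed to the desk, 110 x 110 x 56 mm, origin at the centre of the underside. On its face are black ticks every 0.5 rad and a broader red zero mark in the direction of its own +x.
- tally_grip (a point): Point on the vertical axis of the dial's black knob, 87 mm above the desk, where to grip. The knob is a disc 64 mm across (58 to 66 mm above the desk) with an upright bar grip on it, 56 mm long, 12 mm thick, top at 100 mm. The bar lies along this point's x; its red-marked end, at +x, is the pointer.
- tally_knob (a joint): Angle of the dial's knob, rad: 0 = pointer on the red zero mark, knob against its zero stop; grows as it is turned clockwise seen from above, up to 5.0. So turn it anticlockwise to bring it back to zero. Light friction (0.03 N m); it stays where it is left.
- mug: White mug, bystander, 80 mm across, 90 mm high, origin at the centre of its underside.
- plant: Small plant in a black pot, bystander, pot 108 mm across, leaves to 130 mm high, origin at the centre of its underside.
- books: Two stacked books, bystander, 150 x 210 x 32 mm, origin at the centre of the underside.
- slot0 (a point): Centre of the mouth of slot 0 of the case (66 mm above the case's underside); axes as the case's.
- slot1 (a point): Centre of the mouth of slot 1 of the case (66 mm above the case's underside); axes as the case's.
- slot2 (a point): Centre of the mouth of slot 2 of the case (66 mm above the case's underside); axes as the case's.
- slot3 (a point): Centre of the mouth of slot 3 of the case (66 mm above the case's underside); axes as the case's.
- plate0: Finish-sample plate, green, rigid, about 80 g, 10 mm thick (its x), 56 mm wide (y), 122 mm tall (z). Origin: centre of its lower edge. A hole 24 mm wide and 26 mm high, 60 to 86 mm above the lower edge, takes the hook; above it a solid tab (86 to 122 mm) to grip. Hung, its lower edge is 34 mm above the desk. May be absent.
- plate1: Finish-sample plate, blue, rigid, about 80 g, 10 mm thick (its x), 56 mm wide (y), 122 mm tall (z). Origin: centre of its lower edge. A hole 24 mm wide and 26 mm high, 60 to 86 mm above the lower edge, takes the hook; above it a solid tab (86 to 122 mm) to grip. Hung, its lower edge is 34 mm above the desk. May be absent.
- plate2: Finish-sample plate, pale marble, rigid, about 80 g, 10 mm thick (its x), 56 mm wide (y), 122 mm tall (z). Origin: centre of its lower edge. A hole 24 mm wide and 26 mm high, 60 to 86 mm above the lower edge, takes the hook; above it a solid tab (86 to 122 mm) to grip. Hung, its lower edge is 34 mm above the desk. May be absent.
- plate3: Finish-sample plate, terracotta orange, rigid, about 80 g, 10 mm thick (its x), 56 mm wide (y), 122 mm tall (z). Origin: centre of its lower edge. A hole 24 mm wide and 26 mm high, 60 to 86 mm above the lower edge, takes the hook; above it a solid tab (86 to 122 mm) to grip. Hung, its lower edge is 34 mm above the desk. May be absent.
Not all that is in view belongs to the job. Of the things shaped like the plate1, the blue one is meant.

How it is judged:
By the outcome, as a careful person would: the job done as asked, in the order asked, and still so for the second after the job is handed in, with the robot touching nothing.
Of plate0, plate1, plate2, plate3 only 3 to 4 are there at a start; the rules pass over those that are not, and their reading is None.
At some moment in a run one of case may be knocked a few centimetres aside while the robot is not near it.
It also fails if it takes over 210 s, if anything falls off the work surface, if the arm or the gripper's body presses on something with over 40 N, if the wrist force passes 120 N, or if a joint passes its speed limit or range.

### The arm

A 6-joint arm with a two-finger parallel gripper is mounted at the origin on the work surface. World frame = base frame: x ahead of the robot, y to its left, z up, the work surface at z = 0. Lengths are in m, angles in rad, forces in N, time in s.
With the tool pointing down it reaches from about 0.35 to 0.85 m from the base axis. Payload 8.1 kg.
Tool frame: the origin (TCP) lies at the very end of the fingers, on their centre line; the grasp point (between the pads) lies 19 mm behind it; z points along the fingers, y is the line along which they close (so a half turn about z gives the same grasp; the last joint's range is limited). The gripper opens to 93 mm and grips with 3 to 60 N. Pads are 15 mm wide; open, the fingers measure 128 mm over their backs; the gripper's body (75 mm by 188 mm) begins 65 mm behind the grasp point.
Start: joints at [1.163, 0.13, 1.488, -0, 1.523, -0.085], TCP at [0.19, 0.569, 0.219] pointing down, gripper open.
Joint ranges: [-2.96, 2.96], [-0.89, 2.26], [0.02, 2.5], [-1.34, 4.48], [0, 2.73], [-2.66, 2.66]. Speed limits (rad/s): [2.39, 2.39, 2.79, 3.14, 3.14, 3.14].

### API

Orientations are given as a rotation vector (axis times angle).
In Python, from plant import robot, imaging gives the robot as it stands.
- The arm moves only by the tool jog_arm, never from a script. Its argument "rows" is a list of rows, each a list of 2 entries, a list of its own where there are three numbers: the shift along the tool's x, y, z each as a share of 0.2 m, from -1 to 1, then the turn, a rotation vector about the tool's x, y, z each as a share of pi/2 rad, from -1 to 1. A call has 1 to 5 rows; each row is the pose to reach, as a shift and turn from the pose commanded when the call began, along the tool's axes at that moment; what a row does not reach only later rows make up. A row lasts 1/10 s, in which the tool goes at most 50 mm and 8.59 degrees, less where a joint would pass 70% of its speed; a pose out of reach is approached as far as the arm can. A call with a number of a shift or a turn outside -1 to 1 is refused whole. A call with a gripper value outside its range is refused whole. "hand" is the closure, from -1 (fully open) to 1 (shut), set as the call begins (left out, the last holds). The fingers move at their own pace and stop on an object; "squeeze" is the grip in N (left out, the last holds). Time passes only in rows, so rows that repeat a pose let the fingers close. It gives the time, the measured TCP pose, the force, the opening and the grip force at its end, in the units of the state.
- robot.read_state(): the state, without advancing time (a new reading comes with each control period).
- imaging.read_camera(name): name is "side" or "top" or "wrist"; returns a dict with "frame" (400x640x3 uint8, red, green, blue), "vertical_fov" (degrees; the focal length in pixels is half the picture's height over the tangent of half this angle, whatever the lens; pixels are square), "cx", "cy" (the principal point, pixels), "R" (3x3) and "t" (3): a world point X has camera coordinates R X + t. Camera axes: x right, y down, z forward; pixel columns grow to the right and rows downward; lengths in m; the calibration is good to about 2 mm. The wrist camera is an equidistant fisheye: a pixel r from the principal point sees the ray r / f radians off the axis. A picture is of the moment at which its call begins. There is no depth.
- robot.close_job(): hands the job in; it is judged then, once.
The state is a dict: "t": time; "q": joint angles; "dq": joint speeds; "joint_torque": joint torques, N m; "tool_pos": TCP position; "orientation": TCP orientation; "force": force on the tool from outside, world axes, zero at the start; "wrist_torque": the same for the moment, N m; "opening": finger opening in m; "gripper_force": force on a finger pad.
Only numpy, scipy, OpenCV 4.12 (cv2) and the standard library are available. Lean on these libraries where they do the work, as an engineer would, in place of code of your own. Each camera call takes 0.05 s, during which the arm holds its last target. There are 200 camera calls.

## Working session

There is one attempt and no reset: what is moved stays moved. The work goes in short steps, Python scripts to look and compute and a tool call to move; the robot and the scene stay as the last step left them, time stands still between calls to the robot, and variables do not carry over. Pictures are saved under pics/ and viewed, at most 14 in all, crops included, and the job is handed in when it is done.

Besides the shell and the picture viewer there is one more tool, called after "Request:" in YAML: its name, and indented under it one key for each argument. jog_arm: Moves the arm, as the interface text tells. Its arguments: {"type":"object","properties":{"rows":{"type":"array"},"hand":{"type":"number"},"squeeze":{"type":"number"}},"required":["rows"]}

```bash
mkdir -p pics; ls; python3 - <<'E'
from plant import robot, imaging
import cv2,pickle
print({k:v for k,v in robot.read_state().items()})
for n in("top","side"):
    c=imaging.read_camera(n); pickle.dump(c,open(f'pics/{n}0.pkl','wb'))
    cv2.imwrite(f'pics/{n}0.png',c['frame'][:,:,::-1]); print(n,c['vertical_fov'],c['cx'],c['cy'],c['R'],c['t'])
E
```

```text
pics
{'t': 0.0, 'q': array([ 1.16260958e+00,  1.31169899e-01,  1.48927767e+00,  7.07735073e-06,
        1.52299869e+00, -8.53904602e-02]), 'dq': array([-0.00114702,  0.00071485,  0.00149194, -0.00089095,  0.00229047,
        0.00149913]), 'joint_torque': array([ 1.25577313e-03, -5.59816968e+01, -4.91786599e+01,  7.69870891e-02,
        3.53394309e-02, -1.36239610e-04]), 'tool_pos': array([0.19007477, 0.56849411, 0.21758312]), 'orientation': array([-5.04775170e-01, -3.10030812e+00,  2.82030100e-03]), 'force': array([-0.10751963,  0.02021614, -0.03414515]), 'wrist_torque': array([-0.03611384, -0.02883959,  0.06835869]), 'gripper_force': 0.0, 'opening': 0.09318457504052716}
top 53.649349299685554 322.0155326242881 195.9631109820112 [[ 0.02473236 -0.99968312 -0.00468671]
 [-0.99133254 -0.02392014 -0.12918055]
 [ 0.12902751  0.00784103 -0.99161001]] [0.025978   0.58122989 1.29163584]
side 52.989465121472804 327.8988992509214 203.61161821226108 [[ 0.79461414 -0.60696879 -0.01331397]
 [-0.47633019 -0.60969136 -0.63355031]
 [ 0.37642785  0.50976988 -0.77358693]] [-0.42841603  0.34011973  1.02343206]
```

View pics/top0.png

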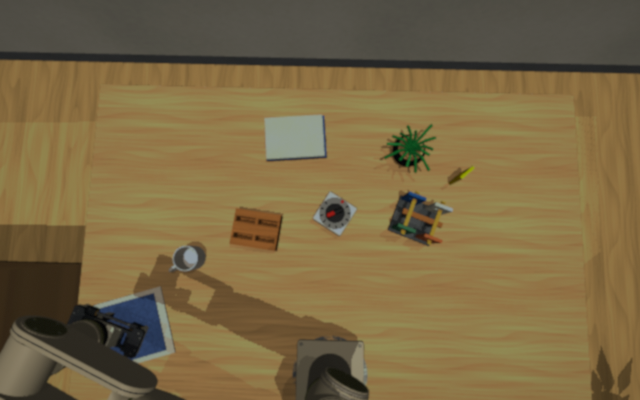

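View pics/side0.png

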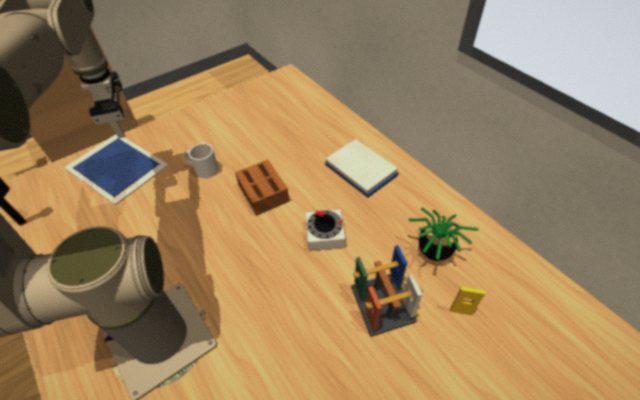

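The top view shows the case at (256,229), the dial at (335,213) and the stand at (418,218). On the stand hang blue (412,197), marble (443,209), green (405,232) and orange (431,239) plates. A yellow plate stands on the desk at (460,175), and it is not one of the plates in the job. I'll confirm with an enlarged crop.

```bash
cat > h.py <<'E'
import numpy as np, cv2, pickle
from plant import robot, imaging
from scipy.spatial.transform import Rotation as Rot
def cam(n,save=None):
    c=imaging.read_camera(n)
    if save: pickle.dump(c,open(f'pics/{save}.pkl','wb'))
    return c
def foc(c): return c['frame'].shape[0]/2/np.tan(np.radians(c['vertical_fov'])/2)
def ray(c,uv,fish=False):
    d=(np.array(uv,float)-[c['cx'],c['cy']])/foc(c)
    if fish:
        r=np.hypot(*d); v=np.array([*(d*(np.sinc(r/np.pi))),np.cos(r)])
    else: v=np.array([*d,1.])
    R=np.array(c['R']); return -R.T@c['t'], R.T@v/np.linalg.norm(v)
def plane(c,uv,z,fish=False):
    o,d=ray(c,uv,fish); return o+d*(z-o[2])/d[2]
def tri(*rs):
    A=np.zeros((3,3));b=np.zeros(3)
    for o,d in rs:
        P=np.eye(3)-np.outer(d,d);A+=P;b+=P@o
    X=np.linalg.solve(A,b); return X,max(np.linalg.norm((np.eye(3)-np.outer(d,d))@(X-o)) for o,d in rs)
def proj(c,X,fish=False):
    p=np.array(c['R'])@X+c['t']
    if fish:
        r=np.hypot(p[0],p[1]); th=np.arctan2(r,p[2]); q=p[:2]/r*th
    else: q=p[:2]/p[2]
    return q*foc(c)+[c['cx'],c['cy']]
E
python3 - <<'E'
from h import *
t=pickle.load(open('pics/top0.pkl','rb'));s=pickle.load(open('pics/side0.pkl','rb'))
a=cv2.resize(t['frame'][170:265,220:480],None,fx=3,fy=3,interpolation=2)
b=cv2.resize(s['frame'][145:335,225:490],(780,0) if 0 else None,fx=2.9,fy=1.6,interpolation=2)
b=cv2.resize(s['frame'][230:335,340:490],None,fx=2.6,fy=2.6,interpolation=2); d=cv2.resize(s['frame'][145:250,225:350],None,fx=2.6,fy=2.6,interpolation=2)
b=np.hstack([b,d]); W=max(a.shape[1],b.shape[1])
p=lambda x:np.pad(x,((0,0),(0,W-x.shape[1]),(0,0)))
cv2.imwrite('pics/crop0.png',np.vstack([p(a),p(b)])[:,:,::-1])
for n,uv,z in(('stand',(418,218),.118),('case',(256,229),.066),('dial',(335,213),.087),('mug',(186,258),.09),('plant',(410,148),.05),('y',(460,175),.06)): print(n,plane(t,uv,z).round(3))
E
```

```text
stand [ 0.508 -0.263  0.118]
case [0.463 0.252 0.066]
dial [ 0.52  -0.003  0.087]
mug [0.365 0.466 0.09 ]
plant [ 0.749 -0.253  0.05 ]
y [ 0.659 -0.417  0.06 ]
```

View pics/crop0.png

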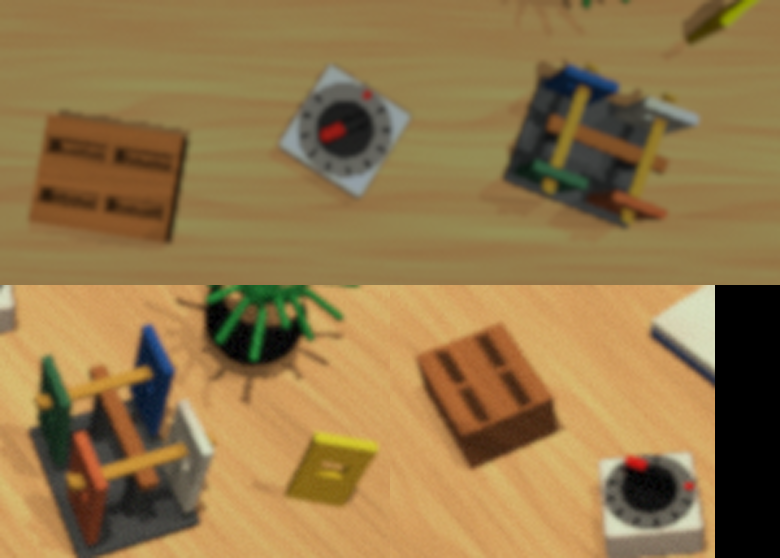

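All four plates hang on the stand and all four case slots are free. The yellow plate on the desk is the decoy, so it stays. Next I'll add a move helper and check the wrist camera geometry.

```bash
cat >> h.py <<'E'
def go(x,y,z,phi=None):
    """print shift/turn shares to reach TCP x,y,z with tool y at world angle phi (deg), tool down"""
    s=robot.read_state(); R0=Rot.from_rotvec(s['orientation'])
    M=R0.as_matrix()
    if phi is None: phi=np.degrees(np.arctan2(M[1,1],M[0,1]))
    a=np.radians(phi); ty=np.array([np.cos(a),np.sin(a),0]); tz=np.array([0,0,-1.]); tx=np.cross(ty,tz)
    T=np.array([tx,ty,tz]).T
    d=M.T@(np.array([x,y,z])-s['tool_pos']); w=Rot.from_matrix(M.T@T).as_rotvec()
    print('go shift',(d/.2).round(4).tolist(),'turn',(w/(np.pi/2)).round(4).tolist(),'t',s['t'])
E
python3 - <<'E'
from h import *
s=robot.read_state(); c=cam('wrist'); R=np.array(c['R']); M=Rot.from_rotvec(s['orientation']).as_matrix()
print(c['vertical_fov'],c['cx'],c['cy'],'cam in tool',M.T@(-R.T@c['t']-s['tool_pos']),'\n',(M.T@R.T).round(3))
go(.46,.25,.38,-6)
E
```

```text
65.70646984690485 323.4146346821758 201.43205336028043 cam in tool [ 0.06956914  0.0004544  -0.16575073] 
 [[-0.001 -0.967 -0.255]
 [ 1.    -0.001  0.   ]
 [-0.001 -0.255  0.967]]
go shift [-1.7849, -1.0839, -0.8096] turn [-0.0008, 0.0005, 0.8612] t 0.15
```

Request:
jog_arm:
  rows:
    - [[-0.9,-0.54,-0.4],[0,0,0.43]]
    - [[-0.9,-0.54,-0.4],[0,0,0.43]]
    - [[-0.9,-0.54,-0.4],[0,0,0.43]]
    - [[-0.9,-0.54,-0.4],[0,0,0.43]]
    - [[-0.9,-0.54,-0.4],[0,0,0.43]]

```text
t: 0.65
tool_pos: [0.329, 0.4072, 0.3005]
orientation: [1.514, 2.751, 0.003]
force: [0.1, 0.7, -0.2]
opening: 0.0928
gripper_force: 0.0
```

```bash
python3 -c "
from h import *
go(.46,.25,.36,-6)"
```

```text
go shift [-1.0147, 0.1334, -0.2969] turn [0.0015, -0.0002, 0.4261] t 0.65
```

Request:
jog_arm:
  rows:
    - [[-1,0.13,-0.3],[0,0,0.426]]
    - [[-1,0.13,-0.3],[0,0,0.426]]
    - [[-1,0.13,-0.3],[0,0,0.426]]
    - [[-1,0.13,-0.3],[0,0,0.426]]
    - [[-1,0.13,-0.3],[0,0,0.426]]

```text
t: 1.15
tool_pos: [0.4599, 0.2518, 0.3602]
orientation: [2.335, 2.098, 0.003]
force: [0.9, 0.4, -0.3]
opening: 0.0932
gripper_force: 0.0
```

```bash
python3 - <<'E'
from h import *
s=robot.read_state();print(s['tool_pos'],s['q'],s['dq'].max())
c=cam('wrist','w_case1'); cv2.imwrite('pics/w_case1.png',c['frame'][:,:,::-1])
go(.50,-.12,.36,-16)
E
```

```text
[0.45986829 0.25183857 0.36018567] [ 4.04278756e-01 -9.05415277e-02  1.45704266e+00 -1.50062237e-03
  1.77285747e+00  5.10916032e-01] 0.49407937859260337
go shift [-1.8286, 0.4031, 0.0001] turn [0.0013, -0.0, 0.1085] t 1.2
```

View pics/w_case1.png

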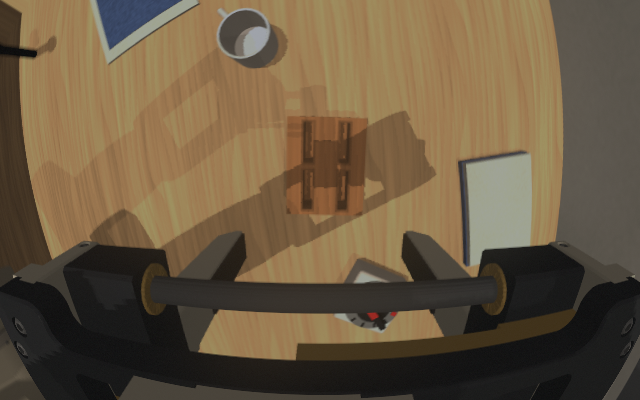

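The case's brown box spans corners (290,117), (367,118), (365,213) and (288,212), with the four dark slots in a 2×2 grid. I'll take a second, closer view for triangulation.

Request:
jog_arm:
  rows:
    - [[-0.35,0,0.5],[0,0,0]]
    - [[-0.35,0,0.5],[0,0,0]]
    - [[-0.35,0,0.5],[0,0,0]]
    - [[-0.35,0,0.5],[0,0,0]]
    - [[-0.35,0,0.5],[0,0,0]]

```text
t: 1.7
tool_pos: [0.45, 0.1865, 0.2591]
orientation: [-2.325, -2.112, -0.0]
force: [0.3, -0.8, 0.4]
opening: 0.0931
gripper_force: 0.0
```

```bash
python3 - <<'E'
from h import *
s=robot.read_state();print(s['tool_pos'],abs(s['dq']).max())
c=cam('wrist','w_case2')
for n in('w_case1','w_case2'):
    c=pickle.load(open(f'pics/{n}.pkl','rb')); f=c['frame']
    a=proj(c,np.array([.463,.252,.066]),True); print(n,a)
    h=cv2.cvtColor(f,cv2.COLOR_RGB2HSV); u,v=a.astype(int); print('top',h[v-3:v+3,u-3:u+3].reshape(-1,3).mean(0), 'desk',h[v,u+100],h[v,u-80])
f=c['frame']; u,v=proj(c,np.array([.463,.252,.066]),True).astype(int)
cv2.imwrite('pics/cc.png',cv2.resize(f[max(v-90,0):v+90,u-100:u+100],None,fx=3,fy=3)[:,:,::-1]); print(max(v-90,0),u-100)
E
```

```text
[0.44998469 0.18653627 0.25909632] 0.04725846737620488
w_case1 [324.49525198 168.58805321]
top [ 13.02777778 149.27777778  97.05555556] desk [ 15 118 110] [ 17 120 157]
w_case2 [328.50444587 125.53464633]
top [ 13.         153.58333333 132.05555556] desk [ 19 112 166] [ 15 124 161]
35 228
```

View pics/cc.png

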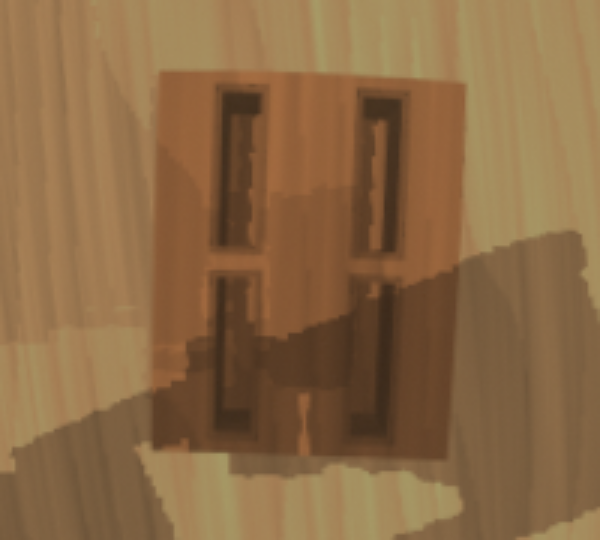

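The crop shows the case top face with corners at (160,72), (465,84), (448,458) and (152,450), and all four slots are empty. I'll fit the case outline and check its height across the two views.

```bash
cat >> h.py <<'E'
def case_fit(c,guess,z=.066,verbose=1):
    f=cv2.GaussianBlur(c['frame'],(3,3),0).astype(float)
    # oak vs desk: red/green ratio, insensitive to shadow
    m=((f[...,0]/(f[...,1]+1)>1.38)).astype(np.uint8)*255
    m=cv2.morphologyEx(m,cv2.MORPH_CLOSE,np.ones((7,7),np.uint8)); m=cv2.morphologyEx(m,cv2.MORPH_OPEN,np.ones((7,7),np.uint8))
    cs,_=cv2.findContours(m,cv2.RETR_EXTERNAL,cv2.CHAIN_APPROX_NONE)
    g=tuple(map(float,proj(c,np.array([*guess,z]),True)))
    cs=[k for k in cs if cv2.contourArea(k)>1500]
    k=max(cs,key=lambda k:cv2.pointPolygonTest(k,g,True))
    P=np.array([plane(c,p[0],z,True)[:2] for p in k])
    r=cv2.minAreaRect((P*1000).astype(np.float32)); b=cv2.boxPoints(r)/1000
    (w,h),a=r[1],r[2]
    if w>h: a-=90   # angle of the short (x) side
    a=(a+90)%180-90
    if verbose: print('case',np.round(r[0],1),'size',round(min(w,h),1),round(max(w,h),1),'yaw',round(a,2))
    return np.array(r[0])/1000,a,b,m
E
python3 - <<'E'
from h import *
Q=[]
for n in('w_case1','w_case2'):
    c=pickle.load(open(f'pics/{n}.pkl','rb')); f=c['frame'].astype(float)
    u,v=proj(c,np.array([.463,.252,.066]),True).astype(int)
    rg=f[...,0]/(f[...,1]+1); print(np.round(rg[v,u-90:u+90:8],2))
    ce,a,b,m=case_fit(c,(.463,.252)); b=b[np.argsort(np.arctan2(*(b-ce).T))]
    Q.append([ray(c,proj(c,np.array([*p,.066]),True),True) for p in b])
    cv2.imwrite(f'pics/m_{n}.png',m)
for i in range(4): print(tri(Q[0][i],Q[1][i]))
E
```

```text
[1.15 1.18 1.2  1.26 1.24 1.23 1.25 1.49 1.47 1.46 1.46 1.46 1.49 1.49
 1.47 1.44 1.44 1.29 1.27 1.29 1.27 1.27 1.28]
case [464.3 254.9] size 118.0 150.4 yaw -7.64
[1.29 1.3  1.3  1.3  1.29 1.34 1.51 1.49 1.5  1.49 1.51 1.5  1.49 1.51
 1.49 1.52 1.52 1.49 1.3  1.28 1.27 1.29 1.29]
case [464.6 255.2] size 117.9 149.6 yaw -7.42
(array([0.39675131, 0.18928392, 0.06945069]), np.float64(0.0003400948790270618))
(array([0.41567009, 0.33732047, 0.06454896]), np.float64(2.0183105258567687e-05))
(array([0.53264954, 0.32161391, 0.06673399]), np.float64(6.486032382102258e-05))
(array([0.51185715, 0.17580348, 0.07607118]), np.float64(1.0183489051850307e-05))
```

```bash
python3 -c "
from h import *
go(.48,-.31,.30,-16)"
```

```text
go shift [-2.4591, 0.3831, -0.2015] turn [0.001, -0.0009, 0.1171] t 1.75
```

Request:
jog_arm:
  rows:
    - [[-1,0.15,-0.2],[0,0,0]]
    - [[-1,0.15,-0.2],[0,0,0]]
    - [[-1,0.15,-0.2],[0,0,0]]
    - [[-1,0.15,-0.2],[0,0,0]]
    - [[-1,0.15,-0.2],[0,0,0]]

```text
t: 2.25
tool_pos: [0.4625, -0.0199, 0.3023]
orientation: [2.326, 2.104, 0.004]
force: [1.2, -0.8, -0.1]
opening: 0.0929
gripper_force: 0.0
```

Request:
jog_arm:
  rows:
    - [[-1,0.15,0],[0,0,0]]
    - [[-1,0.15,0],[0,0,0]]
    - [[-1,0.15,0],[0,0,0]]
    - [[-1,0.15,0],[0,0,0]]
    - [[-1,0.15,0],[0,0,0]]

```text
t: 2.75
tool_pos: [0.4721, -0.2221, 0.2995]
orientation: [2.328, 2.106, -0.001]
force: [-0.4, -0.1, 0.6]
opening: 0.093
gripper_force: 0.0
```

Request:
jog_arm:
  rows:
    - [[-0.46,0.08,0],[0,0,0.117]]
    - [[-0.46,0.08,0],[0,0,0.117]]
    - [[-0.46,0.08,0],[0,0,0.117]]
    - [[-0.46,0.08,0],[0,0,0.117]]
    - [[-0.46,0.08,0],[0,0,0.117]]

```text
t: 3.25
tool_pos: [0.4795, -0.3096, 0.2995]
orientation: [2.507, 1.892, 0.001]
force: [0.4, 0.9, 0.7]
opening: 0.093
gripper_force: 0.0
```

```bash
python3 - <<'E'
from h import *
s=robot.read_state();print(s['tool_pos'],abs(s['dq']).max())
c=cam('wrist','w_st1'); cv2.imwrite('pics/w_st1.png',cv2.resize(c['frame'][30:280,180:460],None,fx=2.4,fy=2.4)[:,:,::-1])
E
```

```text
[ 0.47954465 -0.30964375  0.29952974] 0.014418135703596983
```

View pics/w_st1.png

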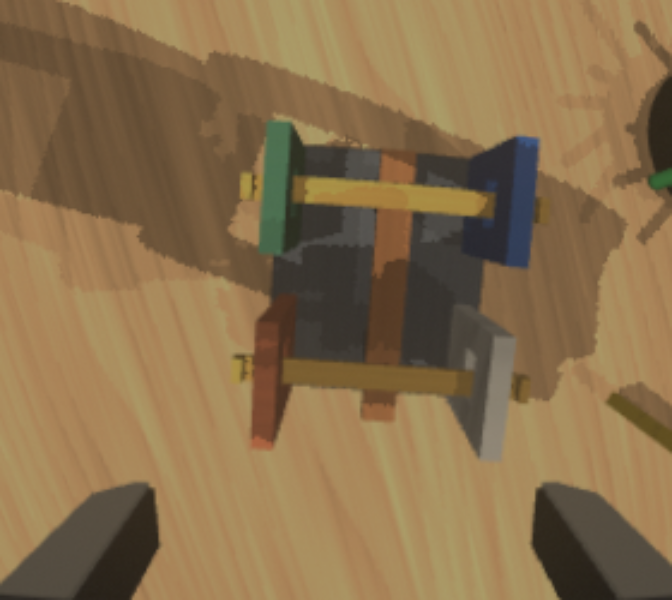

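The crop shows green strip (281,122)–(272,253), blue strip (527,138)–(518,267), orange strip (270,323)–(262,447) and marble strip (505,335)–(492,459), plus the lips. I'll project these and also take a shifted view to get heights.

Request:
jog_arm:
  rows:
    - [[-0.2,0.2,0.1],[0,0,0]]
    - [[-0.2,0.2,0.1],[0,0,0]]
    - [[-0.2,0.2,0.1],[0,0,0]]
    - [[-0.2,0.2,0.1],[0,0,0]]

```text
t: 3.7
tool_pos: [0.5061, -0.3596, 0.2796]
orientation: [2.509, 1.89, 0.001]
force: [-0.1, -0.3, 0.3]
opening: 0.093
gripper_force: 0.0
```

```bash
python3 - <<'E'
from h import *
c=pickle.load(open('pics/w_st1.pkl','rb'))
px=dict(green=((281,122),(272,253)),blue=((527,138),(518,267)),orange=((270,323),(262,447)),marble=((505,335),(492,459)))
for n,(a,b) in px.items():
    A,B=[plane(c,np.array(p)/2.4+[180,30],.156,True) for p in(a,b)]
    print(n,'mid',((A+B)/2).round(4),'w',np.linalg.norm(A-B).round(4),'dir',np.degrees(np.arctan2(*(A-B)[1::-1])).round(1))
c=cam('wrist','w_st2'); cv2.imwrite('pics/w_st2.png',cv2.resize(c['frame'][0:250,130:430],None,fx=2.4,fy=2.4)[:,:,::-1]); print(robot.read_state()['tool_pos'])
E
```

```text
green mid [ 0.4769 -0.2206  0.156 ] w 0.055 dir 69.8
blue mid [ 0.5744 -0.2535  0.156 ] w 0.0551 dir 70.9
orange mid [ 0.4483 -0.3     0.156 ] w 0.0548 dir 69.0
marble mid [ 0.5437 -0.3327  0.156 ] w 0.0557 dir 70.9
[ 0.50616106 -0.35966238  0.28016624]
```

View pics/w_st2.png

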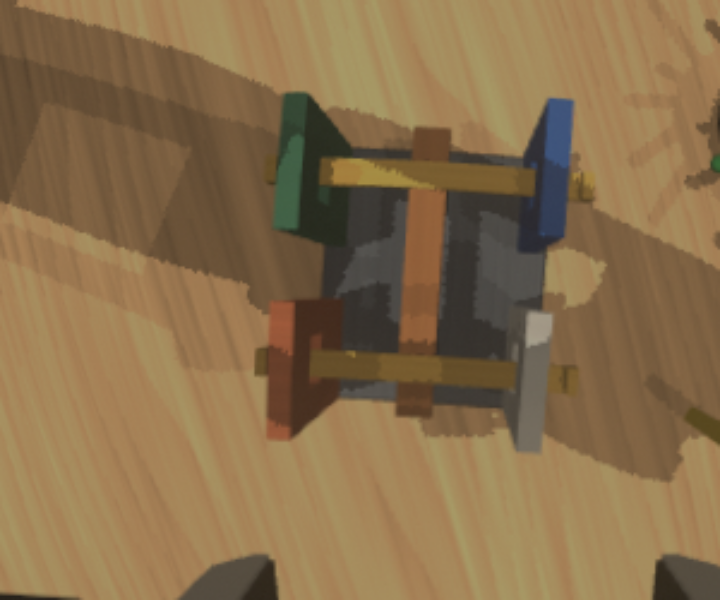

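View 2 strips are green (294,93)–(286,229), blue (560,100)–(551,237), orange (283,301)–(280,438) and marble (540,313)–(530,451). I'll triangulate them.

```bash
python3 - <<'E'
from h import *
c1=pickle.load(open('pics/w_st1.pkl','rb'));c2=pickle.load(open('pics/w_st2.pkl','rb'))
px=dict(green=((281,122),(272,253),(294,93),(286,229)),blue=((527,138),(518,267),(560,100),(551,237)),orange=((270,323),(262,447),(283,301),(280,438)),marble=((505,335),(492,459),(540,313),(530,451)))
mids=[]
for n,p in px.items():
    q1=[np.array(x)/2.4+[180,30] for x in p[:2]]; q2=[np.array(x)/2.4+[130,0] for x in p[2:]]
    T=[tri(ray(c1,a,True),ray(c2,b,True)) for a,b in zip(q1,q2)]
    P2=[plane(c2,b,.156,True) for b in q2]; P1=[plane(c1,b,.156,True) for b in q1]
    m=(sum(P2)+sum(P1))/4; mids.append(m)
    print(n,'z',[round(t[0][2],4) for t in T],'gap',[round(t[1],4) for t in T],'P2mid',((P2[0]+P2[1])/2).round(4),'dir',np.degrees(np.arctan2(*(P2[0]-P2[1])[1::-1])).round(1),'mean',m.round(4))
m=np.array(mids)[:,:2]
x=(m[1]+m[3]-m[0]-m[2]);y=(m[0]+m[1]-m[2]-m[3])
print('stand c',m.mean(0),'yaw',np.degrees(np.arctan2(x[1],x[0])),np.degrees(np.arctan2(y[1],y[0]))-90,'span',np.linalg.norm(x)/2,np.linalg.norm(y)/2)
E
```

```text
green z [np.float64(0.1614), np.float64(0.1549)] gap [np.float64(0.0004), np.float64(0.0003)] P2mid [ 0.4761 -0.2206  0.156 ] dir 71.0 mean [ 0.4765 -0.2206  0.156 ]
blue z [np.float64(0.1552), np.float64(0.1564)] gap [np.float64(0.0001), np.float64(0.0003)] P2mid [ 0.5742 -0.2537  0.156 ] dir 70.1 mean [ 0.5743 -0.2536  0.156 ]
orange z [np.float64(0.1596), np.float64(0.1523)] gap [np.float64(0.0001), np.float64(0.0001)] P2mid [ 0.4483 -0.2999  0.156 ] dir 70.4 mean [ 0.4483 -0.2999  0.156 ]
marble z [np.float64(0.1519), np.float64(0.1557)] gap [np.float64(0.0003), np.float64(0.0001)] P2mid [ 0.5435 -0.3333  0.156 ] dir 70.7 mean [ 0.5436 -0.333   0.156 ]
stand c [ 0.51068014 -0.27678803] yaw -18.907535988245026 -20.340118505474464 span 0.10202639880286804 0.08465303754068058
```

```bash
python3 -c "
from h import *
go(.5436,-.333,.175,-19.5)"
```

```text
go shift [0.18, 0.1423, 0.526] turn [0.001, 0.0002, 0.0389] t 3.75
```

Request:
jog_arm:
  rows:
    - [[0.18,0.142,0],[0,0,0.039]]
    - [[0.18,0.142,0.3],[0,0,0.039]]
    - [[0.18,0.142,0.526],[0,0,0.039]]
    - [[0.18,0.142,0.526],[0,0,0.039]]
    - [[0.18,0.142,0.526],[0,0,0.039]]
  hand: 0.1
  squeeze: 25

```text
t: 4.25
tool_pos: [0.5423, -0.3329, 0.1736]
orientation: [-2.565, -1.811, 0.001]
force: [0.1, 0.5, 1.3]
opening: 0.0577
gripper_force: 0.0
```

```bash
python3 -c "
from h import *
go(.5436,-.333,.131,-19.5); print(robot.read_state()['opening'])"
```

```text
go shift [0.0014, 0.0069, 0.2129] turn [-0.0013, -0.0005, -0.0005] t 4.25
0.0576587358999256
```

Request:
jog_arm:
  rows:
    - [[0,0.005,0.06],[0,0,0]]
    - [[0,0.005,0.13],[0,0,0]]
    - [[0,0.005,0.213],[0,0,0]]
    - [[0,0.005,0.213],[0,0,0]]
    - [[0,0.005,0.213],[0,0,0]]

```text
t: 4.75
tool_pos: [0.5435, -0.3341, 0.13]
orientation: [-2.566, -1.81, 0.001]
force: [0.5, 0.4, -0.2]
opening: 0.042
gripper_force: 0.0
```

Request:
jog_arm:
  rows:
    - [[0,0,0],[0,0,0]]
    - [[0,0,0],[0,0,0]]
    - [[0,0,0],[0,0,0]]
    - [[0,0,0],[0,0,0]]
    - [[0,0,0],[0,0,0]]
  hand: 1

```text
t: 5.25
tool_pos: [0.544, -0.3344, 0.1311]
orientation: [2.566, 1.811, 0.0]
force: [-0.6, 0.1, 1.6]
opening: 0.0099
gripper_force: 25.0
```

Request:
jog_arm:
  rows:
    - [[0,0,0],[0,0,0]]
    - [[0,0,0],[0,0,0]]
    - [[0,0,0],[0,0,0]]

```text
t: 5.55
tool_pos: [0.544, -0.3344, 0.1311]
orientation: [2.567, 1.811, 0.0]
force: [-0.9, 0.5, 2.3]
opening: 0.0101
gripper_force: 25.0
```

Request:
jog_arm:
  rows:
    - [[0,0,-0.035],[0,0,0]]
    - [[0,0,-0.07],[0,0,0]]
    - [[0,0,-0.07],[0,0,0]]
    - [[0,0,-0.07],[0,0,0]]

```text
t: 5.95
tool_pos: [0.5442, -0.3345, 0.1454]
orientation: [2.566, 1.811, 0.0]
force: [-0.4, -0.5, -0.4]
opening: 0.0099
gripper_force: 25.0
```

Request:
jog_arm:
  rows:
    - [[0,0.06,0],[0,0,0]]
    - [[0,0.12,0],[0,0,0]]
    - [[0,0.18,0],[0,0,0]]
    - [[0,0.23,0],[0,0,0]]
    - [[0,0.23,0],[0,0,0]]

```text
t: 6.45
tool_pos: [0.5878, -0.3498, 0.1443]
orientation: [-2.566, -1.812, 0.0]
force: [0.1, 0.4, -1.7]
opening: 0.0095
gripper_force: 25.0
```

Request:
jog_arm:
  rows:
    - [[0,0,-0.15],[0,0,0]]
    - [[0,0,-0.35],[0,0,0]]
    - [[0,0,-0.55],[0,0,0]]
    - [[0,0,-0.7],[0,0,0]]
    - [[0,0,-0.7],[0,0,0]]

```text
t: 6.95
tool_pos: [0.5888, -0.3509, 0.2918]
orientation: [2.559, 1.806, 0.005]
force: [0.6, -0.3, 0.2]
opening: 0.0101
gripper_force: 25.0
```

```bash
python3 -c "
from h import *
go(.455,.187,.26,-7.5); s=robot.read_state(); print(s['tool_pos'],s['opening'],s['gripper_force'],s['q'])"
```

```text
go shift [2.3104, -1.5328, 0.1387] turn [0.0057, 0.0023, -0.1342] t 6.95
[ 0.58879533 -0.35091426  0.29176824] 0.010118017018409477 24.999695420265198 [-6.12211230e-01  3.40021444e-01  1.11428042e+00 -3.44992757e-05
  1.67771543e+00 -2.70566919e-01]
```

Request:
jog_arm:
  rows:
    - [[0.2,-0.13,0],[0,0,-0.02]]
    - [[0.4,-0.26,0],[0,0,-0.06]]
    - [[0.6,-0.39,0],[0,0,-0.1]]
    - [[0.8,-0.52,0],[0,0,-0.13]]
    - [[0.95,-0.63,0],[0,0,-0.134]]

```text
t: 7.45
tool_pos: [0.5307, -0.1259, 0.2834]
orientation: [-2.358, -2.073, 0.001]
force: [-0.2, 0.2, -0.6]
opening: 0.0096
gripper_force: 25.0
```

```bash
python3 -c "
from h import *
go(.455,.187,.26,-7.5); s=robot.read_state(); print(s['tool_pos'],s['opening'],s['gripper_force'],s['q'])"
```

```text
go shift [1.5031, -0.5759, 0.119] turn [-0.0011, -0.0005, 0.0014] t 7.45
[ 0.53069601 -0.12592753  0.28336272] 0.009567912622221017 24.99874323606491 [-3.27308789e-01 -3.38553666e-02  1.54081172e+00  4.63047417e-04
  1.63649575e+00 -1.98645896e-01]
```

Request:
jog_arm:
  rows:
    - [[0.2,-0.07,0],[0,0,0]]
    - [[0.42,-0.16,0],[0,0,0]]
    - [[0.64,-0.25,0],[0,0,0]]
    - [[0.86,-0.33,0],[0,0,0]]
    - [[1,-0.38,0.06],[0,0,0]]

```text
t: 7.95
tool_pos: [0.4822, 0.0823, 0.2733]
orientation: [2.36, 2.073, 0.003]
force: [0.1, -0.4, -0.6]
opening: 0.0101
gripper_force: 25.0
```

Request:
jog_arm:
  rows:
    - [[0.2,-0.08,0.03],[0,0,0]]
    - [[0.4,-0.16,0.06],[0,0,0]]
    - [[0.5,-0.2,0.06],[0,0,0]]
    - [[0.5,-0.2,0.06],[0,0,0]]
    - [[0.5,-0.2,0.06],[0,0,0]]

```text
t: 8.45
tool_pos: [0.4559, 0.1839, 0.2599]
orientation: [-2.361, -2.073, 0.002]
force: [0.1, -0.7, -0.1]
opening: 0.01
gripper_force: 25.0
```

```bash
cat >> h.py <<'E'
def slots(guess=(.4645,.255),save=None):
    s=robot.read_state(); print('tcp',s['tool_pos'].round(4),'open',round(s['opening'],4))
    c=cam('wrist',save); ce,a,b,m=case_fit(c,guess); r=np.radians(a)
    ex=np.array([np.cos(r),np.sin(r)]);ey=np.array([-ex[1],ex[0]])
    S={(i,j):ce+i*.027*ex+j*.0365*ey for i in(-1,1) for j in(-1,1)}
    print({k:v.round(4).tolist() for k,v in S.items()}); return c,S,a,m
E
python3 - <<'E'
from h import *
c,S,a,m=slots(save='w_c3')
f=c['frame'].copy(); f[...,1]=np.where(m>0,np.minimum(255,f[...,1].astype(int)+60),f[...,1]).astype(np.uint8)
cv2.imwrite('pics/w_c3.png',f[:,:,::-1])
x=S[(1,1)]; go(*x,.26,a)
E
```

```text
tcp [0.4559 0.1839 0.2599] open 0.01
case [464.6 255. ] size 117.6 148.6 yaw -7.73
{(-1, -1): [0.433, 0.2224], (-1, 1): [0.4428, 0.2948], (1, -1): [0.4865, 0.2152], (1, 1): [0.4963, 0.2875]}
go shift [0.5426, 0.1304, 0.0003] turn [-0.0004, 0.0005, 0.0025] t 8.5
```

View pics/w_c3.png

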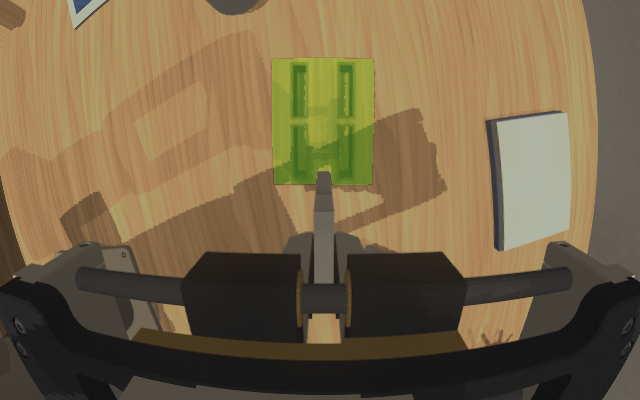

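Request:
jog_arm:
  rows:
    - [[0.2,0.05,0],[0,0,0]]
    - [[0.4,0.1,0],[0,0,0]]
    - [[0.537,0.13,0],[0,0,0]]
    - [[0.537,0.13,0],[0,0,0]]
    - [[0.537,0.13,0],[0,0,0]]

```text
t: 9.0
tool_pos: [0.4966, 0.286, 0.2602]
orientation: [2.363, 2.07, -0.002]
force: [-0.7, -0.3, -0.8]
opening: 0.0098
gripper_force: 25.0
```

```bash
python3 -c "
from h import *
go(.4962,.2865,.175,-7.6)"
```

```text
go shift [0.0029, -0.0022, 0.4258] turn [-0.0006, 0.0008, 0.0005] t 9.0
```

Request:
jog_arm:
  rows:
    - [[0.002,-0.002,0.15],[0,0,0]]
    - [[0.002,-0.002,0.3],[0,0,0]]
    - [[0.002,-0.002,0.4],[0,0,0]]
    - [[0.002,-0.002,0.45],[0,0,0]]
    - [[0.002,-0.002,0.45],[0,0,0]]

```text
t: 9.5
tool_pos: [0.4953, 0.2859, 0.1695]
orientation: [-2.363, -2.069, 0.004]
force: [0.0, 0.9, -0.8]
opening: 0.0098
gripper_force: 25.0
```

Request:
jog_arm:
  rows:
    - [[0,0,0.04],[0,0,0]]
    - [[0,0,0.08],[0,0,0]]
    - [[0,0,0.12],[0,0,0]]
    - [[0,0,0.15],[0,0,0]]
    - [[0,0,0.15],[0,0,0]]

```text
t: 10.0
tool_pos: [0.4952, 0.2873, 0.1395]
orientation: [-2.362, -2.071, 0.003]
force: [-0.0, 0.6, -1.4]
opening: 0.01
gripper_force: 25.0
```

Request:
jog_arm:
  rows:
    - [[0,0,0.05],[0,0,0]]
    - [[0,0,0.1],[0,0,0]]
    - [[0,0,0.15],[0,0,0]]
    - [[0,0,0.185],[0,0,0]]
    - [[0,0,0.185],[0,0,0]]

```text
t: 10.5
tool_pos: [0.4958, 0.2875, 0.103]
orientation: [-2.362, -2.071, 0.001]
force: [-0.4, -0.1, -1.0]
opening: 0.0098
gripper_force: 25.0
```

Request:
jog_arm:
  rows:
    - [[0,0,0],[0,0,0]]
    - [[0,0,0],[0,0,0]]
    - [[0,0,0],[0,0,0]]
    - [[0,0,0],[0,0,0]]
    - [[0,0,0],[0,0,0]]
  hand: 0.4

```text
t: 11.0
tool_pos: [0.496, 0.2876, 0.1039]
orientation: [2.362, 2.071, 0.0]
force: [-0.4, -0.1, 0.0]
opening: 0.0276
gripper_force: 0.0
```

Request:
jog_arm:
  rows:
    - [[0,0,-0.1],[0,0,0]]
    - [[0,0,-0.3],[0,0,0]]
    - [[0,0,-0.55],[0,0,0]]
    - [[0,0,-0.8],[0,0,0]]
    - [[0,0,-0.9],[0,0,0]]

```text
t: 11.5
tool_pos: [0.4977, 0.2884, 0.2905]
orientation: [2.36, 2.07, 0.013]
force: [-0.1, -0.3, 0.2]
opening: 0.0279
gripper_force: 0.0
```

```bash
python3 -c "
from h import *
go(.5743,-.2536,.26,-19.5); s=robot.read_state(); print(s['tool_pos'],s['opening'])"
```

```text
go shift [-2.6376, 0.7331, 0.1457] turn [0.0042, -0.0034, 0.1332] t 11.5
[0.49770383 0.2884498  0.29049947] 0.027931375471426073
```

Request:
jog_arm:
  rows:
    - [[-0.2,0.06,0],[0,0,0.02]]
    - [[-0.42,0.12,0],[0,0,0.06]]
    - [[-0.64,0.18,0],[0,0,0.1]]
    - [[-0.86,0.24,0],[0,0,0.13]]
    - [[-1,0.28,0],[0,0,0.133]]
  hand: 0.1

```text
t: 12.0
tool_pos: [0.5254, 0.0792, 0.2841]
orientation: [2.568, 1.809, 0.0]
force: [0.6, 0.1, 0.8]
opening: 0.042
gripper_force: 0.0
```

```bash
python3 -c "
from h import *
go(.5743,-.2536,.23,-19.5); s=robot.read_state(); print(s['tool_pos'],s['opening'])"
```

```text
go shift [-1.4845, 0.79, 0.2716] turn [0.0005, 0.0003, -0.0019] t 12.0
[0.52543491 0.07919756 0.28406986] 0.041994773537341504
```

Request:
jog_arm:
  rows:
    - [[-0.2,0.1,0],[0,0,0]]
    - [[-0.42,0.22,0],[0,0,0]]
    - [[-0.64,0.34,0],[0,0,0]]
    - [[-0.84,0.45,0],[0,0,0]]
    - [[-1,0.53,0.1],[0,0,0]]

```text
t: 12.5
tool_pos: [0.5601, -0.1452, 0.2669]
orientation: [2.562, 1.809, 0.005]
force: [0.9, -0.0, 0.1]
opening: 0.0415
gripper_force: 0.0
```

Request:
jog_arm:
  rows:
    - [[-0.2,0.1,0.05],[0,0,0]]
    - [[-0.4,0.22,0.1],[0,0,0]]
    - [[-0.485,0.26,0.17],[0,0,0]]
    - [[-0.485,0.26,0.17],[0,0,0]]
    - [[-0.485,0.26,0.17],[0,0,0]]

```text
t: 13.0
tool_pos: [0.5748, -0.2501, 0.2292]
orientation: [-2.564, -1.812, 0.0]
force: [0.5, -1.2, 0.3]
opening: 0.0419
gripper_force: 0.0
```

```bash
python3 -c "
from h import *
go(.5743,-.2536,.131,-19.5); s=robot.read_state(); print(s['tool_pos'],s['opening'])"
```

```text
go shift [-0.0179, 0.0043, 0.4907] turn [-0.0011, -0.0005, -0.0002] t 13.0
[ 0.57481861 -0.25006602  0.22915034] 0.04185921386424687
```

Request:
jog_arm:
  rows:
    - [[-0.018,0.004,0.12],[0,0,0]]
    - [[-0.018,0.004,0.24],[0,0,0]]
    - [[-0.018,0.004,0.36],[0,0,0]]
    - [[-0.018,0.004,0.44],[0,0,0]]
    - [[-0.018,0.004,0.49],[0,0,0]]

```text
t: 13.5
tool_pos: [0.5747, -0.2528, 0.1311]
orientation: [-2.563, -1.815, 0.0]
force: [0.4, -0.0, -0.9]
opening: 0.0415
gripper_force: 0.0
```

Request:
jog_arm:
  rows:
    - [[0,0,0],[0,0,0]]
    - [[0,0,0],[0,0,0]]
    - [[0,0,0],[0,0,0]]
    - [[0,0,0],[0,0,0]]
    - [[0,0,0],[0,0,0]]
  hand: 1

```text
t: 14.0
tool_pos: [0.5752, -0.2546, 0.1327]
orientation: [2.564, 1.813, 0.001]
force: [0.6, 0.3, 5.5]
opening: 0.0096
gripper_force: 25.0
```

Request:
jog_arm:
  rows:
    - [[0,0,0],[0,0,0]]
    - [[0,0,0],[0,0,0]]
    - [[0,0,-0.035],[0,0,0]]
    - [[0,0,-0.07],[0,0,0]]
    - [[0,0,-0.07],[0,0,0]]

```text
t: 14.5
tool_pos: [0.5754, -0.2547, 0.1473]
orientation: [2.564, 1.812, 0.001]
force: [-0.2, -0.3, -0.6]
opening: 0.0096
gripper_force: 25.0
```

Request:
jog_arm:
  rows:
    - [[0,0.06,0],[0,0,0]]
    - [[0,0.12,0],[0,0,0]]
    - [[0,0.18,0],[0,0,0]]
    - [[0,0.22,0],[0,0,0]]
    - [[0,0.22,0],[0,0,0]]

```text
t: 15.0
tool_pos: [0.6167, -0.2692, 0.1455]
orientation: [-2.565, -1.813, 0.0]
force: [0.6, 0.2, -0.3]
opening: 0.0096
gripper_force: 25.0
```

Request:
jog_arm:
  rows:
    - [[0,0,-0.15],[0,0,0]]
    - [[0,0,-0.35],[0,0,0]]
    - [[0,0,-0.55],[0,0,0]]
    - [[0,0,-0.7],[0,0,0]]
    - [[0,0,-0.7],[0,0,0]]

```text
t: 15.5
tool_pos: [0.6179, -0.27, 0.2929]
orientation: [2.558, 1.808, 0.007]
force: [0.6, -0.4, 0.0]
opening: 0.0096
gripper_force: 25.0
```

```bash
python3 -c "
from h import *
go(.455,.184,.26,-7.6); s=robot.read_state(); print(s['tool_pos'],s['opening'],s['gripper_force'])"
```

```text
go shift [1.8684, -1.5267, 0.1471] turn [0.006, 0.0016, -0.1321] t 15.5
[ 0.61793892 -0.26997939  0.29291769] 0.009633876726282567 24.99930202960968
```

Request:
jog_arm:
  rows:
    - [[0.19,-0.15,0],[0,0,-0.02]]
    - [[0.38,-0.31,0],[0,0,-0.06]]
    - [[0.57,-0.46,0],[0,0,-0.1]]
    - [[0.76,-0.62,0],[0,0,-0.13]]
    - [[0.9,-0.735,0],[0,0,-0.132]]

```text
t: 16.0
tool_pos: [0.5358, -0.0478, 0.2846]
orientation: [-2.36, -2.071, 0.001]
force: [0.6, -0.0, -0.7]
opening: 0.0099
gripper_force: 25.0
```

```bash
python3 -c "
from h import *
go(.455,.184,.26,-7.6)"
```

```text
go shift [1.0967, -0.5506, 0.1245] turn [-0.0011, -0.0004, 0.0016] t 16.0
```

Request:
jog_arm:
  rows:
    - [[0.22,-0.11,0],[0,0,0]]
    - [[0.44,-0.22,0],[0,0,0]]
    - [[0.66,-0.33,0.04],[0,0,0]]
    - [[0.86,-0.45,0.08],[0,0,0]]
    - [[1,-0.53,0.12],[0,0,0]]

```text
t: 16.5
tool_pos: [0.457, 0.1642, 0.2605]
orientation: [-2.362, -2.07, 0.001]
force: [0.1, -0.2, -1.1]
opening: 0.0097
gripper_force: 25.0
```

Request:
jog_arm:
  rows:
    - [[0.08,-0.03,0],[0,0,0]]
    - [[0.08,-0.03,0],[0,0,0]]
    - [[0.08,-0.03,0],[0,0,0]]
    - [[0.08,-0.03,0],[0,0,0]]

```text
t: 16.9
tool_pos: [0.4554, 0.1777, 0.2615]
orientation: [2.365, 2.068, -0.001]
force: [0.3, 0.2, -0.2]
opening: 0.0098
gripper_force: 25.0
```

```bash
python3 - <<'E'
from h import *
c,S,a,m=slots(save='w_c4')
go(*S[(-1,1)],.26,a)
E
```

```text
tcp [0.4554 0.1777 0.2615] open 0.0098
case [464.5 255.7] size 117.6 148.4 yaw -7.73
{(-1, -1): [0.4329, 0.2231], (-1, 1): [0.4427, 0.2955], (1, -1): [0.4864, 0.2159], (1, 1): [0.4962, 0.2882]}
go shift [0.5752, -0.1425, 0.0082] turn [-0.0, 0.0002, 0.0006] t 16.95
```

Request:
jog_arm:
  rows:
    - [[0.2,-0.05,0],[0,0,0]]
    - [[0.4,-0.1,0],[0,0,0]]
    - [[0.573,-0.143,0],[0,0,0]]
    - [[0.573,-0.143,0],[0,0,0]]
    - [[0.573,-0.143,0],[0,0,0]]

```text
t: 17.45
tool_pos: [0.4423, 0.2956, 0.2615]
orientation: [2.363, 2.07, -0.001]
force: [-0.6, -0.3, -1.8]
opening: 0.01
gripper_force: 25.0
```

```bash
python3 -c "
from h import *
go(.4427,.2951,.170,-7.7)"
```

```text
go shift [-0.002, 0.0023, 0.4577] turn [-0.0002, 0.0005, 0.0013] t 17.45
```

Request:
jog_arm:
  rows:
    - [[0,0.002,0.15],[0,0,0]]
    - [[0,0.002,0.3],[0,0,0]]
    - [[0,0.002,0.4],[0,0,0]]
    - [[0,0.002,0.458],[0,0,0]]
    - [[0,0.002,0.458],[0,0,0]]

```text
t: 17.95
tool_pos: [0.442, 0.2942, 0.1685]
orientation: [-2.365, -2.067, 0.005]
force: [-0.6, -0.5, -0.3]
opening: 0.0097
gripper_force: 25.0
```

Request:
jog_arm:
  rows:
    - [[0,0,0.04],[0,0,0]]
    - [[0,0,0.08],[0,0,0]]
    - [[0,0,0.12],[0,0,0]]
    - [[0,0,0.15],[0,0,0]]
    - [[0,0,0.15],[0,0,0]]

```text
t: 18.45
tool_pos: [0.4418, 0.2957, 0.139]
orientation: [-2.363, -2.069, 0.003]
force: [-1.3, 0.4, -0.3]
opening: 0.0098
gripper_force: 25.0
```

Request:
jog_arm:
  rows:
    - [[0,0,0.05],[0,0,0]]
    - [[0,0,0.1],[0,0,0]]
    - [[0,0,0.15],[0,0,0]]
    - [[0,0,0.18],[0,0,0]]
    - [[0,0,0.18],[0,0,0]]

```text
t: 18.95
tool_pos: [0.4427, 0.2961, 0.104]
orientation: [2.364, 2.069, 0.001]
force: [0.1, 0.2, -0.5]
opening: 0.0095
gripper_force: 25.0
```

Request:
jog_arm:
  rows:
    - [[0,0,0],[0,0,0]]
    - [[0,0,0],[0,0,0]]
    - [[0,0,0],[0,0,0]]
    - [[0,0,0],[0,0,0]]
    - [[0,0,0],[0,0,0]]
  hand: 0.4

```text
t: 19.45
tool_pos: [0.4425, 0.296, 0.1042]
orientation: [2.364, 2.069, 0.0]
force: [0.0, 0.7, 0.2]
opening: 0.0277
gripper_force: 0.0
```

Request:
jog_arm:
  rows:
    - [[0,0,-0.1],[0,0,0]]
    - [[0,0,-0.3],[0,0,0]]
    - [[0,0,-0.55],[0,0,0]]
    - [[0,0,-0.8],[0,0,0]]
    - [[0,0,-0.9],[0,0,0]]

```text
t: 19.95
tool_pos: [0.4441, 0.2969, 0.2906]
orientation: [2.362, 2.068, 0.012]
force: [0.4, 0.6, 1.0]
opening: 0.028
gripper_force: 0.0
```

```bash
python3 -c "
from h import *
go(.4765,-.2206,.26,-19.5)"
```

```text
go shift [-2.5438, 0.5018, 0.1441] turn [0.0039, -0.0035, 0.1322] t 19.95
```

Request:
jog_arm:
  rows:
    - [[-0.2,0.04,0],[0,0,0.02]]
    - [[-0.42,0.08,0],[0,0,0.06]]
    - [[-0.64,0.12,0],[0,0,0.1]]
    - [[-0.86,0.17,0],[0,0,0.13]]
    - [[-1,0.2,0],[0,0,0.132]]
  hand: 0.1

```text
t: 20.45
tool_pos: [0.4556, 0.0899, 0.2844]
orientation: [2.567, 1.809, 0.0]
force: [0.9, 0.0, -0.5]
opening: 0.0417
gripper_force: 0.0
```

```bash
python3 -c "
from h import *
go(.4765,-.2206,.23,-19.5)"
```

```text
go shift [-1.4266, 0.6204, 0.2732] turn [0.0005, 0.0002, -0.0018] t 20.45
```

Request:
jog_arm:
  rows:
    - [[-0.2,0.09,0],[0,0,0]]
    - [[-0.42,0.18,0],[0,0,0]]
    - [[-0.64,0.27,0],[0,0,0]]
    - [[-0.84,0.36,0],[0,0,0]]
    - [[-1,0.43,0.1],[0,0,0]]

```text
t: 20.95
tool_pos: [0.4713, -0.1279, 0.2671]
orientation: [2.562, 1.809, 0.005]
force: [0.5, 0.1, -0.5]
opening: 0.0418
gripper_force: 0.0
```

Request:
jog_arm:
  rows:
    - [[-0.2,0.1,0.05],[0,0,0]]
    - [[-0.4,0.18,0.1],[0,0,0]]
    - [[-0.44,0.19,0.17],[0,0,0]]
    - [[-0.44,0.19,0.17],[0,0,0]]
    - [[-0.44,0.19,0.17],[0,0,0]]

```text
t: 21.45
tool_pos: [0.4763, -0.2195, 0.23]
orientation: [-2.564, -1.813, -0.0]
force: [-1.1, -0.4, 0.8]
opening: 0.0421
gripper_force: 0.0
```

```bash
python3 -c "
from h import *
go(.4765,-.2206,.131,-19.5)"
```

```text
go shift [-0.0051, 0.0033, 0.4951] turn [-0.0007, -0.0005, 0.0001] t 21.45
```

Request:
jog_arm:
  rows:
    - [[-0.005,0.003,0.12],[0,0,0]]
    - [[-0.005,0.003,0.24],[0,0,0]]
    - [[-0.005,0.003,0.36],[0,0,0]]
    - [[-0.005,0.003,0.44],[0,0,0]]
    - [[-0.005,0.003,0.495],[0,0,0]]

```text
t: 21.95
tool_pos: [0.477, -0.2198, 0.1309]
orientation: [-2.563, -1.816, -0.0]
force: [0.5, -0.9, 0.5]
opening: 0.0419
gripper_force: 0.0
```

Request:
jog_arm:
  rows:
    - [[0,0,0],[0,0,0]]
    - [[0,0,0],[0,0,0]]
    - [[0,0,0],[0,0,0]]
    - [[0,0,0],[0,0,0]]
    - [[0,0,0],[0,0,0]]
  hand: 1

```text
t: 22.45
tool_pos: [0.4772, -0.2219, 0.1322]
orientation: [2.564, 1.813, 0.001]
force: [-0.6, 0.6, 2.8]
opening: 0.0096
gripper_force: 25.0
```

Request:
jog_arm:
  rows:
    - [[0,0,0],[0,0,0]]
    - [[0,0,0],[0,0,0]]
    - [[0,0,-0.035],[0,0,0]]
    - [[0,0,-0.07],[0,0,0]]
    - [[0,0,-0.07],[0,0,0]]

```text
t: 22.95
tool_pos: [0.4774, -0.222, 0.1466]
orientation: [2.564, 1.812, 0.001]
force: [0.2, -0.1, -1.7]
opening: 0.0095
gripper_force: 25.0
```

Request:
jog_arm:
  rows:
    - [[0,-0.06,0],[0,0,0]]
    - [[0,-0.12,0],[0,0,0]]
    - [[0,-0.18,0],[0,0,0]]
    - [[0,-0.22,0],[0,0,0]]
    - [[0,-0.22,0],[0,0,0]]

```text
t: 23.45
tool_pos: [0.4347, -0.2067, 0.1452]
orientation: [-2.565, -1.813, 0.0]
force: [0.0, 0.4, -0.1]
opening: 0.0103
gripper_force: 25.0
```

Request:
jog_arm:
  rows:
    - [[0,0,-0.15],[0,0,0]]
    - [[0,0,-0.35],[0,0,0]]
    - [[0,0,-0.55],[0,0,0]]
    - [[0,0,-0.7],[0,0,0]]
    - [[0,0,-0.7],[0,0,0]]

```text
t: 23.95
tool_pos: [0.4377, -0.2083, 0.291]
orientation: [2.558, 1.809, 0.006]
force: [1.0, 0.2, -1.3]
opening: 0.0098
gripper_force: 25.0
```

```bash
python3 -c "
from h import *
go(.455,.178,.26,-7.7); s=robot.read_state(); print(s['tool_pos'],s['opening'],s['gripper_force'],s['q'])"
```

```text
go shift [1.8501, -0.564, 0.1466] turn [0.0056, 0.0018, -0.1309] t 23.95
[ 0.43768306 -0.20831319  0.29103597] 0.009760379222203693 24.999785721302032 [-5.50091414e-01 -2.13477347e-01  1.69199732e+00  6.19543514e-05
  1.65382879e+00 -2.10003101e-01]
```

Request:
jog_arm:
  rows:
    - [[0.2,-0.06,0],[0,0,-0.02]]
    - [[0.4,-0.12,0],[0,0,-0.06]]
    - [[0.6,-0.18,0],[0,0,-0.1]]
    - [[0.8,-0.24,0],[0,0,-0.13]]
    - [[0.95,-0.29,0],[0,0,-0.131]]

```text
t: 24.45
tool_pos: [0.4438, -0.0063, 0.2843]
orientation: [-2.362, -2.07, 0.0]
force: [0.8, -0.1, 0.2]
opening: 0.01
gripper_force: 25.0
```

```bash
python3 -c "
from h import *
go(.455,.178,.26,-7.7)"
```

```text
go shift [0.9207, -0.0657, 0.1222] turn [-0.0004, -0.0003, 0.0016] t 24.45
```

Request:
jog_arm:
  rows:
    - [[0.22,-0.02,0.02],[0,0,0]]
    - [[0.44,-0.03,0.05],[0,0,0]]
    - [[0.66,-0.05,0.09],[0,0,0]]
    - [[0.86,-0.06,0.12],[0,0,0]]
    - [[0.92,-0.066,0.12],[0,0,0]]

```text
t: 24.95
tool_pos: [0.4545, 0.1789, 0.259]
orientation: [-2.36, -2.07, 0.003]
force: [-0.2, 0.4, -0.5]
opening: 0.0097
gripper_force: 25.0
```

Request:
jog_arm:
  rows:
    - [[0,0,0],[0,0,0]]
    - [[0,0,0],[0,0,0]]
    - [[0,0,0],[0,0,0]]

```text
t: 25.25
tool_pos: [0.4558, 0.1743, 0.2614]
orientation: [2.367, 2.065, -0.0]
force: [-0.2, -1.1, -0.2]
opening: 0.0102
gripper_force: 25.0
```

```bash
python3 - <<'E'
from h import *
c,S,a,m=slots(save='w_c5')
go(*S[(1,-1)],.26,a)
f=c['frame'].copy(); f[...,1]=np.where(m>0,np.minimum(255,f[...,1].astype(int)+60),f[...,1]).astype(np.uint8)
cv2.imwrite('pics/w_c5.png',cv2.resize(f[20:260,200:450],None,fx=2.4,fy=2.4)[:,:,::-1])
E
```

```text
tcp [0.4558 0.1743 0.2614] open 0.0102
case [464.4 254.9] size 117.8 148.9 yaw -7.39
{(-1, -1): [0.4329, 0.2222], (-1, 1): [0.4423, 0.2946], (1, -1): [0.4865, 0.2152], (1, 1): [0.4959, 0.2876]}
go shift [0.2235, 0.1239, 0.0074] turn [0.0003, 0.0001, -0.0046] t 25.3
```

View pics/w_c5.png

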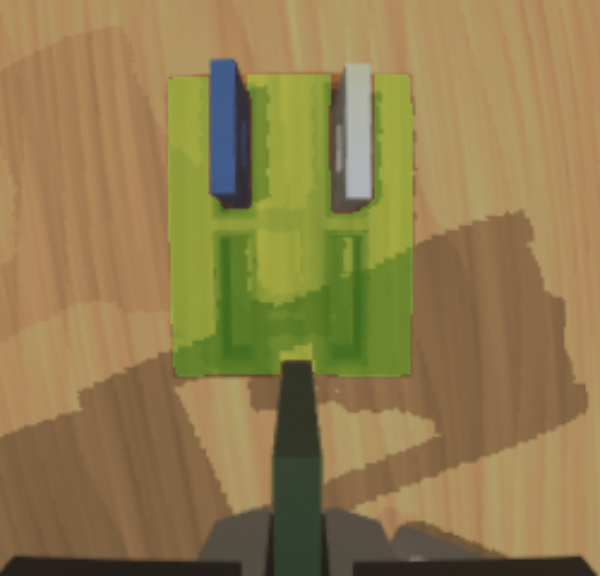

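Blue at crop (224,130) and marble at (357,135) sit upright in the two far slots, and the near slots are free. Green goes into (1,-1).

Request:
jog_arm:
  rows:
    - [[0.1,0.06,0],[0,0,0]]
    - [[0.218,0.124,0],[0,0,-0.004]]
    - [[0.218,0.124,0],[0,0,-0.004]]
    - [[0.218,0.124,0],[0,0,-0.004]]
    - [[0.218,0.124,0],[0,0,-0.004]]

```text
t: 25.8
tool_pos: [0.4858, 0.2144, 0.2614]
orientation: [2.36, 2.073, -0.0]
force: [-1.0, -0.6, -0.8]
opening: 0.01
gripper_force: 25.0
```

```bash
python3 -c "
from h import *
go(.4864,.2144,.170,-7.5)"
```

```text
go shift [0.0005, 0.003, 0.4568] turn [0.0, 0.0002, 0.0011] t 25.8
```

Request:
jog_arm:
  rows:
    - [[0,0.003,0.15],[0,0,0]]
    - [[0,0.003,0.3],[0,0,0]]
    - [[0,0.003,0.4],[0,0,0]]
    - [[0,0.003,0.458],[0,0,0]]
    - [[0,0.003,0.458],[0,0,0]]

```text
t: 26.3
tool_pos: [0.4853, 0.2145, 0.1681]
orientation: [-2.359, -2.073, 0.004]
force: [0.1, -0.5, -0.6]
opening: 0.0098
gripper_force: 25.0
```

Request:
jog_arm:
  rows:
    - [[0,0,0.04],[0,0,0]]
    - [[0,0,0.08],[0,0,0]]
    - [[0,0,0.12],[0,0,0]]
    - [[0,0,0.15],[0,0,0]]
    - [[0,0,0.15],[0,0,0]]

```text
t: 26.8
tool_pos: [0.4858, 0.2153, 0.1384]
orientation: [-2.358, -2.074, 0.003]
force: [-0.4, -0.4, -1.3]
opening: 0.0094
gripper_force: 25.0
```

Request:
jog_arm:
  rows:
    - [[0,0,0.05],[0,0,0]]
    - [[0,0,0.1],[0,0,0]]
    - [[0,0,0.15],[0,0,0]]
    - [[0,0,0.18],[0,0,0]]
    - [[0,0,0.18],[0,0,0]]

```text
t: 27.3
tool_pos: [0.4869, 0.2155, 0.1036]
orientation: [2.359, 2.075, 0.001]
force: [0.3, 0.5, 0.9]
opening: 0.0097
gripper_force: 25.0
```

Request:
jog_arm:
  rows:
    - [[0,0,0],[0,0,0]]
    - [[0,0,0],[0,0,0]]
    - [[0,0,0],[0,0,0]]
    - [[0,0,0],[0,0,0]]
    - [[0,0,0],[0,0,0]]
  hand: 0.4

```text
t: 27.8
tool_pos: [0.4864, 0.2155, 0.1036]
orientation: [-2.359, -2.075, 0.0]
force: [0.3, -0.4, -0.0]
opening: 0.0276
gripper_force: 0.0
```

Request:
jog_arm:
  rows:
    - [[0,0,-0.1],[0,0,0]]
    - [[0,0,-0.3],[0,0,0]]
    - [[0,0,-0.55],[0,0,0]]
    - [[0,0,-0.8],[0,0,0]]
    - [[0,0,-0.9],[0,0,0]]

```text
t: 28.3
tool_pos: [0.4883, 0.2161, 0.29]
orientation: [2.357, 2.073, 0.012]
force: [-0.1, -0.1, 0.4]
opening: 0.0278
gripper_force: 0.0
```

```bash
python3 -c "
from h import *
go(.4483,-.2999,.26,-19.5)"
```

```text
go shift [-2.5848, 0.1299, 0.1417] turn [0.0044, -0.0027, 0.1352] t 28.3
```

Request:
jog_arm:
  rows:
    - [[-0.2,0.01,0],[0,0,0.02]]
    - [[-0.42,0.02,0],[0,0,0.06]]
    - [[-0.64,0.03,0],[0,0,0.1]]
    - [[-0.86,0.04,0],[0,0,0.13]]
    - [[-1,0.05,0],[0,0,0.134]]
  hand: 0.1

```text
t: 28.8
tool_pos: [0.4704, 0.0134, 0.2838]
orientation: [2.566, 1.811, -0.0]
force: [0.7, -0.6, -0.6]
opening: 0.0417
gripper_force: 0.0
```

```bash
python3 -c "
from h import *
go(.4483,-.2999,.23,-19.5)"
```

```text
go shift [-1.5128, 0.4202, 0.2702] turn [0.0004, 0.0003, -0.0007] t 28.8
```

Request:
jog_arm:
  rows:
    - [[-0.2,0.06,0],[0,0,0]]
    - [[-0.42,0.12,0],[0,0,0]]
    - [[-0.64,0.18,0],[0,0,0]]
    - [[-0.84,0.23,0],[0,0,0]]
    - [[-1,0.28,0.1],[0,0,0]]

```text
t: 29.3
tool_pos: [0.4581, -0.1945, 0.2665]
orientation: [2.561, 1.811, 0.004]
force: [1.6, -0.3, 1.0]
opening: 0.0419
gripper_force: 0.0
```

Request:
jog_arm:
  rows:
    - [[-0.2,0.06,0.05],[0,0,0]]
    - [[-0.4,0.12,0.1],[0,0,0]]
    - [[-0.52,0.14,0.17],[0,0,0]]
    - [[-0.52,0.14,0.17],[0,0,0]]
    - [[-0.52,0.14,0.17],[0,0,0]]

```text
t: 29.8
tool_pos: [0.4488, -0.2987, 0.2292]
orientation: [-2.564, -1.813, 0.0]
force: [0.3, -0.6, -0.0]
opening: 0.0418
gripper_force: 0.0
```

```bash
python3 -c "
from h import *
go(.4483,-.2999,.131,-19.5)"
```

```text
go shift [-0.0067, 0.0002, 0.4911] turn [-0.0008, -0.0005, 0.0003] t 29.8
```

Request:
jog_arm:
  rows:
    - [[-0.003,0,0.12],[0,0,0]]
    - [[-0.003,0,0.24],[0,0,0]]
    - [[-0.003,0,0.36],[0,0,0]]
    - [[-0.003,0,0.44],[0,0,0]]
    - [[-0.003,0,0.491],[0,0,0]]

```text
t: 30.3
tool_pos: [0.4492, -0.2983, 0.1307]
orientation: [-2.562, -1.817, -0.0]
force: [-0.6, 1.4, 0.1]
opening: 0.0417
gripper_force: 0.0
```

Request:
jog_arm:
  rows:
    - [[0,0,0],[0,0,0]]
    - [[0,0,0],[0,0,0]]
    - [[0,0,0],[0,0,0]]
    - [[0,0,0],[0,0,0]]
    - [[0,0,0],[0,0,0]]
  hand: 1

```text
t: 30.8
tool_pos: [0.4494, -0.2998, 0.1324]
orientation: [2.563, 1.815, 0.001]
force: [-0.3, 1.1, 2.4]
opening: 0.0095
gripper_force: 25.0
```

Request:
jog_arm:
  rows:
    - [[0,0,0],[0,0,0]]
    - [[0,0,0],[0,0,0]]
    - [[0,0,-0.035],[0,0,0]]
    - [[0,0,-0.07],[0,0,0]]
    - [[0,0,-0.07],[0,0,0]]

```text
t: 31.3
tool_pos: [0.4495, -0.2998, 0.1468]
orientation: [2.562, 1.814, 0.001]
force: [0.3, 0.2, 0.0]
opening: 0.0099
gripper_force: 25.0
```

Request:
jog_arm:
  rows:
    - [[0,-0.06,0],[0,0,0]]
    - [[0,-0.12,0],[0,0,0]]
    - [[0,-0.18,0],[0,0,0]]
    - [[0,-0.22,0],[0,0,0]]
    - [[0,-0.22,0],[0,0,0]]

```text
t: 31.8
tool_pos: [0.4068, -0.2845, 0.1453]
orientation: [-2.564, -1.815, 0.0]
force: [-0.6, 0.0, -0.7]
opening: 0.0101
gripper_force: 25.0
```

Request:
jog_arm:
  rows:
    - [[0,0,-0.15],[0,0,0]]
    - [[0,0,-0.35],[0,0,0]]
    - [[0,0,-0.55],[0,0,0]]
    - [[0,0,-0.7],[0,0,0]]
    - [[0,0,-0.7],[0,0,0]]

```text
t: 32.3
tool_pos: [0.4097, -0.2865, 0.2913]
orientation: [2.557, 1.81, 0.004]
force: [0.8, -0.1, -1.1]
opening: 0.0097
gripper_force: 25.0
```

```bash
python3 -c "
from h import *
go(.455,.165,.26,-7.5); s=robot.read_state(); print(s['tool_pos'],s['opening'],s['gripper_force'],s['q'])"
```

```text
go shift [2.205, -0.5372, 0.1446] turn [0.0053, 0.0027, -0.1321] t 32.3
[ 0.40969688 -0.28648243  0.29129486] 0.009739716190364674 24.999864399433136 [-7.12897868e-01 -1.71177117e-01  1.65459263e+00  1.01533661e-04
  1.64890454e+00 -3.74418060e-01]
```

Request:
jog_arm:
  rows:
    - [[0.2,-0.05,0],[0,0,-0.02]]
    - [[0.4,-0.1,0],[0,0,-0.06]]
    - [[0.6,-0.15,0],[0,0,-0.1]]
    - [[0.8,-0.2,0],[0,0,-0.13]]
    - [[1,-0.24,0],[0,0,-0.132]]

```text
t: 32.8
tool_pos: [0.4285, -0.0786, 0.2846]
orientation: [-2.36, -2.072, 0.0]
force: [1.3, 0.5, -0.4]
opening: 0.0104
gripper_force: 25.0
```

```bash
python3 - <<'E'
from h import *
go(.455,.165,.26,-7.5)
E
```

```text
go shift [1.2247, -0.0261, 0.1231] turn [-0.0004, -0.0002, 0.0007] t 32.8
```

Request:
jog_arm:
  rows:
    - [[0.22,0,0.02],[0,0,0]]
    - [[0.44,-0.01,0.05],[0,0,0]]
    - [[0.66,-0.02,0.09],[0,0,0]]
    - [[0.86,-0.026,0.12],[0,0,0]]
    - [[1,-0.026,0.12],[0,0,0]]

```text
t: 33.3
tool_pos: [0.4488, 0.1214, 0.2594]
orientation: [-2.359, -2.072, 0.003]
force: [0.0, -1.3, -1.4]
opening: 0.0101
gripper_force: 25.0
```

Request:
jog_arm:
  rows:
    - [[0.22,0,0],[0,0,0]]
    - [[0.22,0,0],[0,0,0]]
    - [[0.22,0,0],[0,0,0]]
    - [[0.22,0,0],[0,0,0]]

```text
t: 33.7
tool_pos: [0.4553, 0.1618, 0.2608]
orientation: [-2.362, -2.071, 0.002]
force: [-0.7, -0.8, -0.3]
opening: 0.0096
gripper_force: 25.0
```

```bash
python3 - <<'E'
from h import *
c,S,a,m=slots(save='w_c6')
go(*S[(-1,-1)],.26,a)
f=c['frame'].copy(); f[...,1]=np.where(m>0,np.minimum(255,f[...,1].astype(int)+60),f[...,1]).astype(np.uint8)
cv2.imwrite('pics/w_c6.png',cv2.resize(f[20:260,200:450],None,fx=2.4,fy=2.4)[:,:,::-1])
E
```

```text
tcp [0.4553 0.1618 0.2608] open 0.0096
case [464.6 254.9] size 117.8 149.5 yaw -7.71
{(-1, -1): [0.433, 0.2223], (-1, 1): [0.4428, 0.2947], (1, -1): [0.4865, 0.2151], (1, 1): [0.4963, 0.2874]}
go shift [0.2867, -0.1512, 0.0051] turn [-0.0003, 0.0003, 0.0016] t 33.75
```

View pics/w_c6.png

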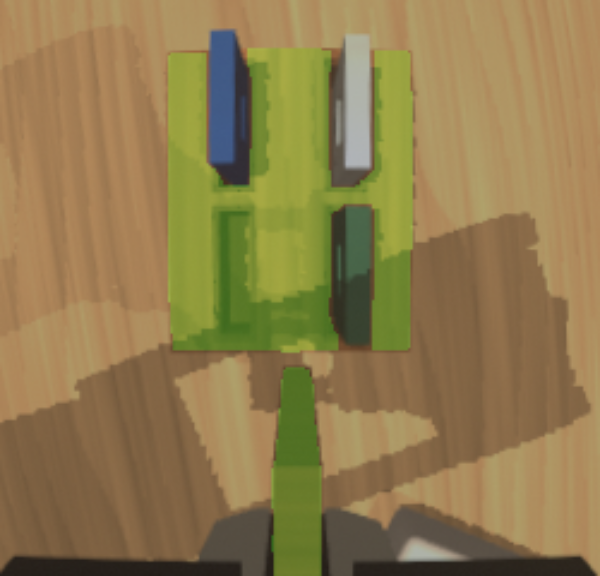

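Blue, marble and green are seated, and the free slot is at crop (235,270). Orange goes there.

Request:
jog_arm:
  rows:
    - [[0.14,-0.075,0],[0,0,0]]
    - [[0.286,-0.151,0],[0,0,0.001]]
    - [[0.286,-0.151,0],[0,0,0.001]]
    - [[0.286,-0.151,0],[0,0,0.001]]
    - [[0.286,-0.151,0],[0,0,0.001]]

```text
t: 34.25
tool_pos: [0.4333, 0.2219, 0.2615]
orientation: [2.365, 2.067, -0.0]
force: [-0.0, 0.4, 0.0]
opening: 0.0098
gripper_force: 25.0
```

```bash
python3 -c "
from h import *
go(.4330,.2225,.170,-7.6)"
```

```text
go shift [0.0031, -0.0023, 0.4573] turn [0.0002, 0.0002, -0.0009] t 34.25
```

Request:
jog_arm:
  rows:
    - [[0.002,-0.002,0.15],[0,0,0]]
    - [[0.002,-0.002,0.3],[0,0,0]]
    - [[0.002,-0.002,0.4],[0,0,0]]
    - [[0.002,-0.002,0.458],[0,0,0]]
    - [[0.002,-0.002,0.458],[0,0,0]]

```text
t: 34.75
tool_pos: [0.4319, 0.2223, 0.1682]
orientation: [-2.365, -2.067, 0.005]
force: [0.0, 0.4, -0.1]
opening: 0.0101
gripper_force: 25.0
```

Request:
jog_arm:
  rows:
    - [[0,0,0.04],[0,0,0]]
    - [[0,0,0.08],[0,0,0]]
    - [[0,0,0.12],[0,0,0]]
    - [[0,0,0.15],[0,0,0]]
    - [[0,0,0.15],[0,0,0]]

```text
t: 35.25
tool_pos: [0.4319, 0.2233, 0.1387]
orientation: [-2.363, -2.069, 0.003]
force: [-0.2, 0.3, -0.9]
opening: 0.0098
gripper_force: 25.0
```

Request:
jog_arm:
  rows:
    - [[0,0,0.05],[0,0,0]]
    - [[0,0,0.1],[0,0,0]]
    - [[0,0,0.15],[0,0,0]]
    - [[0,0,0.18],[0,0,0]]
    - [[0,0,0.18],[0,0,0]]

```text
t: 35.75
tool_pos: [0.4328, 0.2236, 0.1037]
orientation: [2.364, 2.069, 0.001]
force: [0.2, 0.1, 1.3]
opening: 0.0101
gripper_force: 25.0
```

Request:
jog_arm:
  rows:
    - [[0,0,0],[0,0,0]]
    - [[0,0,0],[0,0,0]]
    - [[0,0,0],[0,0,0]]
    - [[0,0,0],[0,0,0]]
    - [[0,0,0],[0,0,0]]
  hand: 0.4

```text
t: 36.25
tool_pos: [0.4326, 0.2235, 0.1038]
orientation: [2.364, 2.069, 0.0]
force: [0.9, 0.6, 0.5]
opening: 0.028
gripper_force: 0.0
```

Request:
jog_arm:
  rows:
    - [[0,0,-0.1],[0,0,0]]
    - [[0,0,-0.3],[0,0,0]]
    - [[0,0,-0.55],[0,0,0]]
    - [[0,0,-0.8],[0,0,0]]
    - [[0,0,-0.9],[0,0,0]]

```text
t: 36.75
tool_pos: [0.4342, 0.2242, 0.2899]
orientation: [2.362, 2.068, 0.012]
force: [1.0, 0.6, 0.6]
opening: 0.0279
gripper_force: 0.0
```

```bash
python3 -c "
from h import *
go(.51,-.07,.26,18)"
```

```text
go shift [-1.4085, 0.569, 0.1479] turn [0.0048, -0.0014, -0.2845] t 36.75
```

Request:
jog_arm:
  rows:
    - [[-0.2,0.08,0],[0,0,0]]
    - [[-0.4,0.16,0],[0,0,-0.05]]
    - [[-0.6,0.24,0],[0,0,-0.1]]
    - [[-0.8,0.32,0],[0,0,-0.15]]
    - [[-1,0.4,0.05],[0,0,-0.2]]

```text
t: 37.25
tool_pos: [0.4863, 0.013, 0.2754]
orientation: [2.005, 2.415, 0.003]
force: [0.5, -0.2, 0.3]
opening: 0.028
gripper_force: 0.0
```

```bash
python3 -c "
from h import *
go(.515,-.07,.25,18)"
```

```text
go shift [-0.4341, 0.0643, 0.1274] turn [0.0019, 0.0006, -0.0822] t 37.25
```

Request:
jog_arm:
  rows:
    - [[-0.2,0.03,0.06],[0,0,-0.04]]
    - [[-0.43,0.064,0.12],[0,0,-0.082]]
    - [[-0.43,0.064,0.12],[0,0,-0.082]]
    - [[-0.43,0.064,0.12],[0,0,-0.082]]
    - [[-0.43,0.064,0.12],[0,0,-0.082]]

```text
t: 37.75
tool_pos: [0.5135, -0.0669, 0.2502]
orientation: [1.852, 2.538, 0.001]
force: [-0.1, -0.3, -0.8]
opening: 0.0277
gripper_force: 0.0
```

```bash
python3 - <<'E'
from h import *
print(robot.read_state()['tool_pos'])
c=cam('wrist','w_d1'); u,v=proj(c,np.array([.52,0,.08]),True).astype(int); print(u,v)
v0=max(v-90,0);u0=u-100; print(u0,v0); cv2.imwrite('pics/w_d1.png',cv2.resize(c['frame'][v0:v0+180,u0:u0+200],None,fx=3,fy=3)[:,:,::-1])
E
```

```text
[ 0.51351655 -0.06690309  0.25019526]
347 129
247 39
```

View pics/w_d1.png

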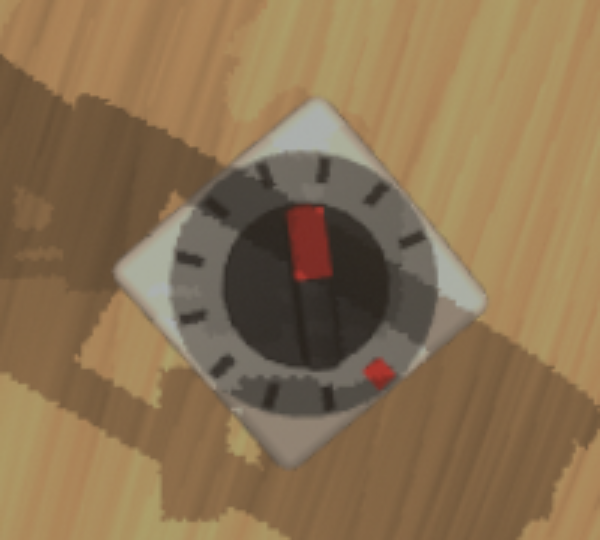

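The zero mark is at (380,373) and the pointer tip at (306,207). The bar's top face runs (306,207)–(324,362) and the disc centre is at (306,285). Counting ticks, the knob reads about 3.75 rad.

```bash
python3 - <<'E'
from h import *
c=pickle.load(open('pics/w_d1.pkl','rb'));t=pickle.load(open('pics/top0.pkl','rb'))
w=lambda x,y:np.array([x,y])/3+[247,39]
print('mark',tri(ray(c,w(380,373),True),ray(t,np.array([368,95])/3+[220,170])))
print('pointer red',tri(ray(c,w(309,243),True),ray(t,np.array([331,132])/3+[220,170])))
print('disc',plane(c,w(306,285),.066,True),'face',plane(c,w(304,284),.056,True))
A,B=plane(c,w(306,207),.1,True),plane(c,w(324,362),.1,True); print('bar',(A+B)/2,np.linalg.norm(A-B),np.degrees(np.arctan2(*(A-B)[1::-1])))
q=[plane(c,w(*p),.056,True) for p in((318,97),(487,300),(288,469),(114,270))]; print('square c',np.mean(q,0),[np.linalg.norm(q[i]-q[i-1]).round(4) for i in range(4)])
m=plane(c,w(380,373),.056,True)-np.mean(q,0); print('zero dir',np.degrees(np.arctan2(m[1],m[0])))
E
```

```text
mark (array([ 0.557366  , -0.0261181 ,  0.08835172]), np.float64(0.0012509607156951346))
pointer red (array([0.51940308, 0.01144187, 0.06542224]), np.float64(0.0014067313424256018))
disc [ 0.52463739 -0.00383819  0.066     ] face [ 0.52468268 -0.00383459  0.056     ]
bar [ 0.52454837 -0.00235867  0.1       ] 0.053398302444933606 114.9023618989152
square c [ 0.52449511 -0.00362811  0.056     ] [np.float64(0.1035), np.float64(0.1033), np.float64(0.1045), np.float64(0.1043)]
zero dir -30.959296103730086
```

```bash
python3 -c "
from h import *
go(.5246,-.0035,.13,25)"
```

```text
go shift [0.2835, 0.1483, 0.6022] turn [0.0005, 0.0001, -0.0798] t 37.8
```

Request:
jog_arm:
  rows:
    - [[0.15,0.08,0.1],[0,0,-0.04]]
    - [[0.283,0.148,0.25],[0,0,-0.08]]
    - [[0.283,0.148,0.42],[0,0,-0.08]]
    - [[0.283,0.148,0.6],[0,0,-0.08]]
    - [[0.283,0.148,0.6],[0,0,-0.08]]
  hand: 0.2
  squeeze: 25

```text
t: 38.3
tool_pos: [0.5206, -0.0026, 0.125]
orientation: [-1.681, -2.645, 0.006]
force: [-1.3, 0.6, -0.5]
opening: 0.0376
gripper_force: 0.0
```

```bash
python3 -c "
from h import *
go(.5246,-.0035,.074,25)"
```

```text
go shift [-0.0137, 0.0182, 0.255] turn [-0.0046, -0.0028, 0.0012] t 38.3
```

Request:
jog_arm:
  rows:
    - [[0,0,0.1],[0,0,0]]
    - [[0,0,0.18],[0,0,0]]
    - [[0,0,0.25],[0,0,0]]
    - [[0,0,0.27],[0,0,0]]
    - [[0,0,0.27],[0,0,0]]

```text
t: 38.8
tool_pos: [0.5245, -0.0045, 0.0763]
orientation: [-1.688, -2.649, 0.0]
force: [-0.3, -0.1, -0.3]
opening: 0.0367
gripper_force: 0.0
```

```bash
python3 -c "
from h import *
go(.5246,-.0035,.075,25)"
```

```text
go shift [0.0041, 0.0025, 0.0064] turn [-0.0, 0.0, -0.0001] t 38.8
```

Request:
jog_arm:
  rows:
    - [[0,0,0],[0,0,0]]
    - [[0,0,0],[0,0,0]]
    - [[0,0,0],[0,0,0]]
    - [[0,0,0],[0,0,0]]
    - [[0,0,0],[0,0,0]]
  hand: 1

```text
t: 39.3
tool_pos: [0.5241, -0.0051, 0.0764]
orientation: [-1.688, -2.649, 0.001]
force: [-4.1, -2.1, 6.0]
opening: 0.012
gripper_force: 25.0
```

Request:
jog_arm:
  rows:
    - [[0,0,0],[0,0,-0.08]]
    - [[0,0,0],[0,0,-0.17]]
    - [[0,0,0],[0,0,-0.26]]
    - [[0,0,0],[0,0,-0.35]]
    - [[0,0,0],[0,0,-0.44]]

```text
t: 39.8
tool_pos: [0.5245, -0.0046, 0.0765]
orientation: [0.683, 3.066, 0.0]
force: [-1.5, 1.7, 3.6]
opening: 0.0116
gripper_force: 25.0
```

```bash
python3 -c "
from h import *
s=robot.read_state();print(s['q'],s['wrist_torque'],s['opening']);go(.5246,-.0035,.075,65)"
```

```text
[-1.06713801e-01  4.38740985e-02  1.84764833e+00  2.66170599e-04
  1.24980066e+00 -1.23950773e+00] [0.1910269  0.2968411  0.01609095] 0.01161194553925832
go shift [0.0021, 0.0051, 0.0073] turn [0.0002, 0.0001, -0.0011] t 39.8
```

Request:
jog_arm:
  rows:
    - [[0,0,0],[0,0,-0.08]]
    - [[0,0,0],[0,0,-0.17]]
    - [[0,0,0],[0,0,-0.26]]
    - [[0,0,0],[0,0,-0.35]]
    - [[0,0,0],[0,0,-0.44]]

```text
t: 40.3
tool_pos: [0.5245, -0.004, 0.0764]
orientation: [-0.397, 3.116, 0.002]
force: [-2.4, 4.9, 3.5]
opening: 0.0117
gripper_force: 25.0
```

Request:
jog_arm:
  rows:
    - [[0,0,0],[0,0,-0.08]]
    - [[0,0,0],[0,0,-0.16]]
    - [[0,0,0],[0,0,-0.22]]
    - [[0,0,0],[0,0,-0.22]]
    - [[0,0,0],[0,0,-0.22]]

```text
t: 40.8
tool_pos: [0.5244, -0.0037, 0.0764]
orientation: [-0.918, 3.004, 0.002]
force: [-2.5, 4.5, 4.2]
opening: 0.0124
gripper_force: 25.0
```

Request:
jog_arm:
  rows:
    - [[0,0,0],[0,0,0]]
    - [[0,0,0],[0,0,0]]
    - [[0,0,0],[0,0,0]]
    - [[0,0,0],[0,0,0]]
    - [[0,0,0],[0,0,0]]
  hand: 0.2

```text
t: 41.3
tool_pos: [0.5244, -0.0048, 0.0758]
orientation: [0.918, -3.005, 0.0]
force: [-0.2, -0.1, 0.6]
opening: 0.0365
gripper_force: 0.0
```

Request:
jog_arm:
  rows:
    - [[0,0,-0.1],[0,0,0]]
    - [[0,0,-0.3],[0,0,0]]
    - [[0,0,-0.3],[0,0,0.09]]
    - [[0,0,-0.3],[0,0,0.18]]
    - [[0,0,-0.3],[0,0,0.26]]

```text
t: 41.8
tool_pos: [0.5247, -0.0048, 0.1363]
orientation: [-0.28, 3.128, -0.0]
force: [-0.5, -0.2, -0.8]
opening: 0.0371
gripper_force: 0.0
```

```bash
python3 -c "
from h import *
s=robot.read_state();print(s['q'],s['opening']);go(.5246,-.0035,.135,-55)"
```

```text
[-1.06773638e-01 -1.96795156e-02  1.79621980e+00 -6.69173690e-05
  1.36420270e+00 -1.85632402e+00] 0.03712309879945174
go shift [-0.0007, 0.0063, 0.0066] turn [0.0006, 0.0004, 1.7249] t 41.8
```

Request:
jog_arm:
  rows:
    - [[0,0,0],[0,0,0.09]]
    - [[0,0,0],[0,0,0.18]]
    - [[0,0,0],[0,0,0.27]]
    - [[0,0,0],[0,0,0.36]]
    - [[0,0,0],[0,0,0.45]]

```text
t: 42.3
tool_pos: [0.5244, -0.0048, 0.1358]
orientation: [-0.82, -3.033, 0.0]
force: [-0.0, 0.1, 1.0]
opening: 0.0375
gripper_force: 0.0
```

Request:
jog_arm:
  rows:
    - [[0,0,0],[0,0,0.09]]
    - [[0,0,0],[0,0,0.18]]
    - [[0,0,0],[0,0,0.27]]
    - [[0,0,0],[0,0,0.36]]
    - [[0,0,0],[0,0,0.45]]

```text
t: 42.8
tool_pos: [0.5244, -0.0047, 0.1358]
orientation: [-1.819, -2.561, 0.0]
force: [-1.2, 0.1, 0.2]
opening: 0.0373
gripper_force: 0.0
```

Request:
jog_arm:
  rows:
    - [[0,0,0],[0,0,0.09]]
    - [[0,0,0],[0,0,0.18]]
    - [[0,0,0],[0,0,0.27]]
    - [[0,0,0],[0,0,0.36]]
    - [[0,0,0],[0,0,0.45]]

```text
t: 43.3
tool_pos: [0.5244, -0.0048, 0.1358]
orientation: [2.593, 1.773, -0.0]
force: [-0.3, -0.4, -0.6]
opening: 0.037
gripper_force: 0.0
```

Request:
jog_arm:
  rows:
    - [[0,0,0],[0,0,0.09]]
    - [[0,0,0],[0,0,0.18]]
    - [[0,0,0],[0,0,0.27]]
    - [[0,0,0],[0,0,0.36]]
    - [[0,0,0],[0,0,0.386]]

```text
t: 43.8
tool_pos: [0.5244, -0.0047, 0.1358]
orientation: [3.004, 0.919, -0.0]
force: [-0.6, 0.3, 1.1]
opening: 0.0374
gripper_force: 0.0
```

```bash
python3 -c "
from h import *
s=robot.read_state();print(s['q'],s['opening']);go(.5246,-.0040,.076,-56)"
```

```text
[-1.06784227e-01 -1.90714524e-02  1.79662272e+00 -5.40889085e-05
  1.36411059e+00  8.70200088e-01] 0.03736541259773576
go shift [0.003, -0.0025, 0.2989] turn [-0.0, 0.0001, 0.0003] t 43.8
```

Request:
jog_arm:
  rows:
    - [[0,0,0.08],[0,0,0]]
    - [[0,0,0.16],[0,0,0]]
    - [[0,0,0.24],[0,0,0]]
    - [[0,0,0.3],[0,0,0]]
    - [[0,0,0.3],[0,0,0]]

```text
t: 44.3
tool_pos: [0.5229, -0.0046, 0.0738]
orientation: [-3.0, -0.927, 0.005]
force: [-0.2, 1.3, 0.2]
opening: 0.0375
gripper_force: 0.0
```

Request:
jog_arm:
  rows:
    - [[0,0,0],[0,0,0]]
    - [[0,0,0],[0,0,0]]
    - [[0,0,0],[0,0,0]]
    - [[0,0,0],[0,0,0]]
    - [[0,0,0],[0,0,0]]
  hand: 1

```text
t: 44.8
tool_pos: [0.5244, -0.0038, 0.0768]
orientation: [-3.0, -0.927, -0.001]
force: [-3.3, 4.1, 5.7]
opening: 0.0117
gripper_force: 25.0
```

Request:
jog_arm:
  rows:
    - [[0,0,0],[0,0,-0.08]]
    - [[0,0,0],[0,0,-0.17]]
    - [[0,0,0],[0,0,-0.26]]
    - [[0,0,0],[0,0,-0.35]]
    - [[0,0,0],[0,0,-0.44]]

```text
t: 45.3
tool_pos: [0.5239, -0.0034, 0.0767]
orientation: [-2.502, -1.896, -0.001]
force: [-6.0, 6.1, 7.8]
opening: 0.0118
gripper_force: 25.0
```

Request:
jog_arm:
  rows:
    - [[0,0,0],[0,0,-0.08]]
    - [[0,0,0],[0,0,-0.17]]
    - [[0,0,0],[0,0,-0.26]]
    - [[0,0,0],[0,0,-0.35]]
    - [[0,0,0],[0,0,-0.44]]

```text
t: 45.8
tool_pos: [0.5234, -0.0035, 0.0767]
orientation: [-1.712, -2.631, -0.001]
force: [-9.4, 5.3, 11.1]
opening: 0.0117
gripper_force: 25.0
```

Request:
jog_arm:
  rows:
    - [[0,0,0],[0,0,-0.08]]
    - [[0,0,0],[0,0,-0.16]]
    - [[0,0,0],[0,0,-0.24]]
    - [[0,0,0],[0,0,-0.3]]
    - [[0,0,0],[0,0,-0.3]]

```text
t: 46.3
tool_pos: [0.523, -0.0037, 0.0767]
orientation: [-1.054, -2.956, -0.001]
force: [-11.2, 4.7, 12.9]
opening: 0.0118
gripper_force: 25.0
```

```bash
python3 -c "
from h import *
s=robot.read_state();print(s['q'],s['opening'],s['wrist_torque'],s['force']);go(.5246,-.0040,.076,59)"
```

```text
[-1.05866640e-01  4.28932806e-02  1.84825344e+00  1.19693202e-03
  1.25355432e+00 -9.92201945e-01] 0.01177594310599309 [0.80001795 2.0810117  0.04678261] [-11.17000137   4.73074539  12.93719071]
go shift [-0.0071, 0.0036, 0.0033] turn [-0.0003, -0.0021, -0.0915] t 46.3
```

Request:
jog_arm:
  rows:
    - [[0,0,0],[0,0,-0.02]]
    - [[0,0,0],[0,0,-0.04]]
    - [[0,0,0],[0,0,-0.06]]
    - [[0,0,0],[0,0,-0.06]]

```text
t: 46.7
tool_pos: [0.523, -0.0037, 0.0767]
orientation: [-0.917, -3.001, -0.001]
force: [-12.3, 3.8, 12.0]
opening: 0.0116
gripper_force: 25.0
```

```bash
python3 -c "
from h import *
s=robot.read_state();print(s['wrist_torque'],s['force']);go(.5246,-.0040,.076,59)"
```

```text
[ 0.79437559  2.13061787 -0.02879673] [-12.28236781   3.81357712  11.95884293]
go shift [-0.0073, 0.0033, 0.0035] turn [-0.0003, -0.0021, -0.0331] t 46.7
```

Request:
jog_arm:
  rows:
    - [[0,0,0],[0,0,-0.02]]
    - [[0,0,0],[0,0,-0.04]]
    - [[0,0,0],[0,0,-0.04]]

```text
t: 47.0
tool_pos: [0.523, -0.0038, 0.0767]
orientation: [-0.823, -3.029, -0.001]
force: [-11.5, 3.4, 11.9]
opening: 0.0119
gripper_force: 25.1
```

```bash
python3 -c "
from h import *
s=robot.read_state();print(s['wrist_torque'],s['force']);go(.5246,-.0040,.076,59)"
```

```text
[ 0.76152673  2.07925694 -0.33450574] [-11.5161337    3.44209971  11.90298564]
go shift [-0.0073, 0.0031, 0.0035] turn [-0.0002, -0.0021, 0.0067] t 47.0
```

Request:
jog_arm:
  rows:
    - [[0,0,0],[0,0,-0.015]]
    - [[0,0,0],[0,0,-0.03]]
    - [[0,0,0],[0,0,-0.03]]
    - [[0,0,0],[0,0,-0.03]]

```text
t: 47.4
tool_pos: [0.5231, -0.0038, 0.0767]
orientation: [-0.753, -3.047, -0.001]
force: [-10.0, 3.1, 11.4]
opening: 0.0123
gripper_force: 25.8
```

```bash
python3 -c "
from h import *
s=robot.read_state();print(s['wrist_torque'],s['force']);go(.5246,-.0040,.076,59)"
```

```text
[ 0.70164468  1.974257   -0.50113641] [-10.03488161   3.08776697  11.41402158]
go shift [-0.007, 0.0027, 0.0033] turn [-0.0001, -0.002, 0.0357] t 47.4
```

The torque has risen to 0.5 N m, so the knob is against its stop. I'll release and inspect.

Request:
jog_arm:
  rows:
    - [[0,0,0],[0,0,0]]
    - [[0,0,0],[0,0,0]]
    - [[0,0,0],[0,0,0]]
    - [[0,0,0],[0,0,0]]
    - [[0,0,0],[0,0,0]]
  hand: 0

```text
t: 47.9
tool_pos: [0.5245, -0.0047, 0.0758]
orientation: [0.754, 3.05, -0.0]
force: [0.5, 0.1, -0.7]
opening: 0.045
gripper_force: 0.0
```

Request:
jog_arm:
  rows:
    - [[0,0,-0.1],[0,0,0]]
    - [[0,0,-0.3],[0,0,0]]
    - [[0,0,-0.5],[0,0,0]]
    - [[-0.2,0,-0.7],[0,0,0]]
    - [[-0.4,0,-0.85],[0,0,0]]

```text
t: 48.4
tool_pos: [0.5914, -0.0394, 0.2446]
orientation: [0.751, 3.048, 0.001]
force: [1.2, -0.9, 0.7]
opening: 0.0461
gripper_force: 0.0
```

Request:
jog_arm:
  rows:
    - [[0,0,0],[0,0,0]]
    - [[0,0,0],[0,0,0]]
    - [[0,0,0],[0,0,0]]

```text
t: 48.7
tool_pos: [0.5894, -0.0391, 0.2401]
orientation: [-0.753, -3.047, 0.0]
force: [-0.5, -0.8, 0.2]
opening: 0.0464
gripper_force: 0.0
```

```bash
python3 - <<'E'
from h import *
c=cam('wrist','w_d2'); u,v=proj(c,np.array([.5246,-.0036,.08]),True).astype(int)
v0=max(v-80,0);u0=u-80; a=cv2.resize(c['frame'][v0:v0+160,u0:u0+160],(480,480))
t=cam('top'); b=cv2.resize(t['frame'][185:265,215:295],(300,300)); s=cam('side'); d=cv2.resize(s['frame'][140:220,220:300],(300,300))
e=np.vstack([b,d])[:600]; a=np.pad(a,((0,120),(0,0),(0,0)))
cv2.imwrite('pics/fin.png',np.hstack([a,e])[:,:,::-1])
E
```

```text
(no output)
```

View pics/fin.png

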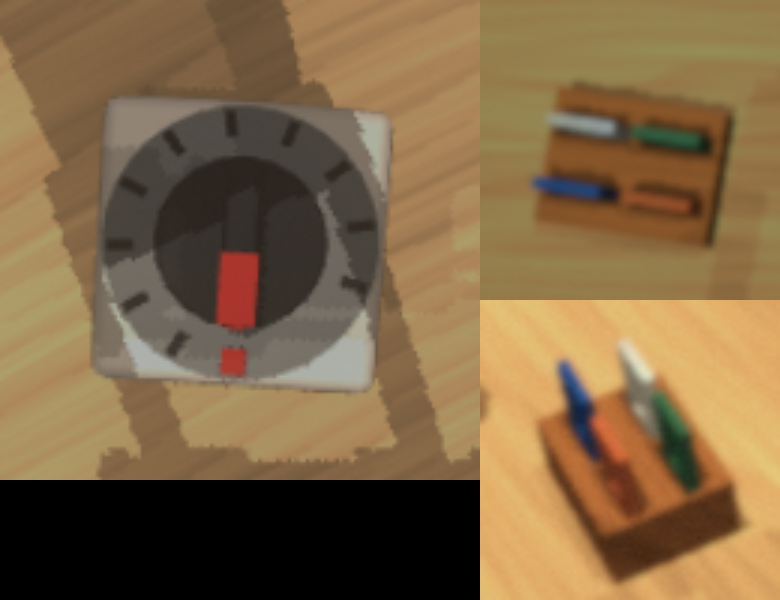

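The pointer's red end at (237,327) lines up with the zero mark at (233,361). All four plates sit upright in the case at equal height. Handing in.

```bash
python3 -c "
from plant import robot
print(robot.close_job())"
```

```text
the job is handed in; nothing more can be done
None
```

I put all four plates (marble, blue, green and orange) upright in the oak case, then turned the tally knob back to its zero stop, and handed the job in at about 49 s. The hand-in call gave no verdict.

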